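# Load the label dispenser in the dispensary

## Robot

A 6-joint arm with a two-finger parallel gripper is mounted at the origin on the work surface. World frame = base frame: x ahead of the robot, y to its left, z up, the work surface at z = 0. Lengths are in mm, angles in rad, forces in N, time in s.
With the tool pointing down it reaches from about 275 to 1000 mm from the base axis. Payload 8.4 kg.
Tool frame: the origin (TCP) lies at the very end of the fingers, on their centre line; the grasp point (between the pads) lies 19 mm behind it; z points along the fingers, y is the line along which they close (so a half turn about z gives the same grasp; the last joint's range is limited). The gripper opens to 85 mm and grips with 20 to 120 N. Pads are 22 mm wide; open, the fingers measure 114 mm over their backs; the gripper's body (76 mm by 85 mm) begins 54 mm behind the grasp point. The pads swing forward as they close: fully open they stand 13 mm farther back than shut.
Start: joints at [1.284, 0.353, 1.633, -0, 1.155, -0.002], TCP at [175.602, 599.827, 231.281] pointing down, gripper open.
Joint ranges: [-2.63, 2.63], [-0.92, 2.1], [0.06, 2.66], [-1.3, 4.44], [0, 2.69], [-3.02, 3.02]. Speed limits (rad/s): [2.22, 2.22, 2.79, 3.14, 3.14, 3.14].

## Interface

Orientations are given as [roll, pitch, yaw] about the fixed x, y, z axes, in that order (R = Rz(yaw) Ry(pitch) Rx(roll)).
In Python, from rig import r, vision gives the robot as it stands. The module is installed in compiled form; this text tells all that it offers.
- The arm moves only by the tool play_rows, never from a script. Its argument "steps" is a list of rows, each an object with "delta_pos": the shift along the tool's x, y, z in cm, a list of three; "yaw": the turn about the tool's z in rad; "jaw": the opening in per cent of the stroke, from 0 (shut) to 100 (fully open). A call has exactly 8 rows; each row is the pose to reach, as a shift and turn from the pose commanded when the call began, along the tool's axes at that moment; what a row does not reach only later rows make up. A row lasts 1/10 s, in which the tool goes at most 50 mm and 8.59 degrees, less where a joint would pass 70% of its speed; a pose out of reach is approached as far as the arm can. A call with a gripper value outside its range is refused whole. The fingers move at their own pace and stop on an object; "grip_force" is the grip in N (left out, the last holds). Time passes only in rows, so rows that repeat a pose let the fingers close, or fill a call up. It gives the time, the measured TCP pose, the force, the opening and the grip force at its end, in the units of the state.
- r.sense(): the state, without advancing time (a new reading comes with each control period).
- vision.grab_frame(name): name is "scene" or "top" or "wrist"; returns (picture, depth): 384x512x3 uint8, red, green, blue; 384x512 float32, mm along the optical axis (not along the pixel's ray), 0 where there is no reading.
- vision.calibration(name): a dict with "mtx" (3x3 intrinsics, pixels), "extrinsics" (4x4, takes a point from camera to world coordinates). Camera axes: x right, y down, z forward; pixel columns grow to the right and rows downward; lengths in mm; the calibration is good to about 2 mm. A picture is of the moment at which its call begins: read the wrist's pose just before it. calibration takes no time and is no camera call; for the wrist camera it gives the pose at the moment of the call.
- r.sign_off(): hands the job in; it is judged then, once.
Trained networks look in the newest picture that a camera, given by its name, has taken for a name from the list of things; names that differ only in an ending like _2 or _b are one class to them, and where a whole thing is asked for, a point or a joint stands for the part that bears it (a point fixed in the world has none). Each returns a list of dicts, best first, with "conf" (0 to 1); they miss things now and then, are a little off and sometimes report something else, mostly with a low value. They report only what shows in the picture. A call takes as long as a camera call. They do not tell look-alikes from the thing itself.
- vision.cut_out(camera, thing): "region" (384x512 bool, what is visible of it) and "uv" ([column, row] in pixels, amid what is visible of it).
- vision.landmark_of(camera, thing): "uv" ([column, row] in pixels: a listed point, or the origin of a listed thing).
The state is a dict: "clock": time; "qpos": joint angles; "qvel": joint speeds; "joint_efforts": joint torques, N m; "eef_pos": TCP position; "tcp_rot": TCP orientation; "contact_force": force on the tool from outside, world axes, zero at the start; "wrist_torque": the same for the moment, N m; "opening": opening from 0.0 (shut) to 1.0 (fully open); "grasp_force": force on a finger pad.
Only numpy, scipy, OpenCV 4.12 (cv2) and the standard library are available. Lean on these libraries where they do the work, as an engineer would, in place of code of your own. Each camera call takes 0.05 s, during which the arm holds its last target. There are 200 camera calls.

## Task

Load the label dispenser: slide the label cassettes that are on the table onto the square rod one after another, red first (next to the stop upright), then yellow, green, blue and white, leaving out any colour that is not there. Then lift the end cap straight up out of its dock, without wrenching it sideways against the dock, push it fully onto the end of the rod, and finally lay the tear bar centred across the two notched supports, down in both notches. Do not knock over the tubs, bottle and upright cartons standing around.

Things in the scene. Friction and masses are not known exactly. Their poses are not given: they have to be found in the camera images.
- dispenser: Fixed label dispenser: grey foot 200 x 260 x 12 mm (x from -135 to +65), grey stop upright 74 wide (x), 20 thick, 118 mm high at its +y end, a square steel rod (12 x 12 mm) reaching from it towards -y, free at the -y end, and two dark notched supports on the -x side. Origin on the table under the rod's middle; z up; rod along y.
- rod_root (a point): Where the rod's axis meets the stop upright's face, 90 mm above the table. Axes as the dispenser's: y along the rod, pointing into the upright; the rod runs 225 mm from here to -y.
- rod_tip (a point): Centre of the rod's free end, 90 mm above the table; axes as rod_root (the rod is on its +y side).
- bar_seat (a point): Midway between the two notched supports, 100 mm to -x of the rod, at the height of the notch floors (36 mm above the table). Axes as the dispenser's. The supports stand at y = +90 and -90 mm from here, each 20 mm long in y and 48 mm in x; notches 24 mm wide in x, 16 mm deep, open at the top.
- cassette_red: Label cassette, red plastic with a paper roll's edge round its hole: 50 (x) x 42 (y) x 54 mm high, 85-170 g, weighted foot, 26 mm square hole right through along y. Origin at its centre, also the hole's (27 mm above the table when standing); z up. Both holed faces alike; grip across x. On the rod it hangs 7 mm below the rod's axis. None if absent today or while held.
- cassette_yellow: Label cassette, yellow plastic with a paper roll's edge round its hole: 50 (x) x 42 (y) x 54 mm high, 85-170 g, weighted foot, 26 mm square hole right through along y. Origin at its centre, also the hole's (27 mm above the table when standing); z up. Both holed faces alike; grip across x. On the rod it hangs 7 mm below the rod's axis. None if absent today or while held.
- cassette_green: Label cassette, green plastic with a paper roll's edge round its hole: 50 (x) x 42 (y) x 54 mm high, 85-170 g, weighted foot, 26 mm square hole right through along y. Origin at its centre, also the hole's (27 mm above the table when standing); z up. Both holed faces alike; grip across x. On the rod it hangs 7 mm below the rod's axis. None if absent today or while held.
- cassette_blue: Label cassette, blue plastic with a paper roll's edge round its hole: 50 (x) x 42 (y) x 54 mm high, 85-170 g, weighted foot, 26 mm square hole right through along y. Origin at its centre, also the hole's (27 mm above the table when standing); z up. Both holed faces alike; grip across x. On the rod it hangs 7 mm below the rod's axis. None if absent today or while held.
- cassette_white: Label cassette, white plastic with a paper roll's edge round its hole: 50 (x) x 42 (y) x 54 mm high, 85-170 g, weighted foot, 26 mm square hole right through along y. Origin at its centre, also the hole's (27 mm above the table when standing); z up. Both holed faces alike; grip across x. On the rod it hangs 7 mm below the rod's axis. None if absent today or while held.
- end_cap: End cap, black, orange back: 50 (x) x 32 (y) x 72 mm high, 120 g; 22 mm square blind hole, 24 mm deep, open on its +y face. Origin at its centre, on the hole's axis; z up. Ribs 10 mm wide, 6 mm deep on the lowest 22 mm of both y faces sit in the dock. Fully on, the rod meets the hole's bottom (origin 8 mm to +y of rod_tip, 5 mm below the rod's axis). Grip across x.
- dock: Fixed grey dock holding the end cap: foot 60 (x) x 124 (y) x 8 mm, cheek blocks 44 mm wide (x), tops 42 mm above the table, on the cap's two y sides, with upright grooves 18 mm wide, open at the top, for its ribs. Origin on the table at its centre, axes as the cap's. The cap stands on its foot, origin 44 mm above the table, and is free once lifted 34 mm straight up.
- tear_bar: Tear bar, bare aluminium with a blue middle, 14 (x) x 240 (y, its length) x 14 mm, 120-195 g, lying on the table. Origin at its centre; ends alike. Lying in both notches its origin is 7 mm above bar_seat.
- tub_big: Bystander: white tub with a red lid, 84 mm across, 130 mm high. Origin under its centre, z up.
- tub_small: Bystander: white tub, white lid, 66 mm across, 90 mm high. Origin under its centre, z up.
- water_bottle: Bystander: clear bottle with a red cap, 64 mm across, 200 mm high. Origin under its centre, z up.
- carton_yellow: Bystander: upright yellow carton, 50 x 75 x 110 mm. Origin under its centre, z up.
- carton_violet: Bystander: upright violet carton, 45 x 70 x 85 mm. Origin under its centre, z up.
- blister_box: Bystander: flat green box lying among the cassettes, 42 x 90 x 16 mm. Origin under its centre.
- tablet_box: Bystander: low white box with a red stripe, 50 x 80 x 30 mm. Origin under its centre.
Not all that is in view belongs to the job. Of the things that look like the end_cap, the smallest one is meant.

How it is judged (in metres and radians):
On the way, in this order (a step that is already met when the one before it is completed fails the run):
1. the red cassette (if there) is on the rod (y of cassette_red in the frame of rod_root between -0.19 and -0.015 m and x of cassette_red in the frame of rod_root between -0.012 and 0.012 m and z of cassette_red in the frame of rod_root between -0.014 and 0.009 m), for 0.2 s.
2. the yellow cassette (if there) is on the rod (y of cassette_yellow in the frame of rod_root between -0.19 and -0.015 m and x of cassette_yellow in the frame of rod_root between -0.012 and 0.012 m and z of cassette_yellow in the frame of rod_root between -0.014 and 0.009 m), for 0.2 s.
3. the green cassette (if there) is on the rod (y of cassette_green in the frame of rod_root between -0.19 and -0.015 m and x of cassette_green in the frame of rod_root between -0.012 and 0.012 m and z of cassette_green in the frame of rod_root between -0.014 and 0.009 m), for 0.2 s.
4. the blue cassette (if there) is on the rod (y of cassette_blue in the frame of rod_root between -0.19 and -0.015 m and x of cassette_blue in the frame of rod_root between -0.012 and 0.012 m and z of cassette_blue in the frame of rod_root between -0.014 and 0.009 m), for 0.2 s.
5. the white cassette (if there) is on the rod (y of cassette_white in the frame of rod_root between -0.19 and -0.015 m and x of cassette_white in the frame of rod_root between -0.012 and 0.012 m and z of cassette_white in the frame of rod_root between -0.014 and 0.009 m), for 0.2 s.
6. the end cap is fully on the rod's end (y of end_cap in the frame of rod_tip between 0.004 and 0.012 m and x of end_cap in the frame of rod_tip between -0.009 and 0.009 m and z of end_cap in the frame of rod_tip between -0.012 and 0.008 m and angle between the y axis of end_cap and the y axis of rod_root, either way round below 0.3 rad), for 0.2 s.
7. the tear bar lies in both notches (x of tear_bar in the frame of bar_seat between -0.008 and 0.008 m and y of tear_bar in the frame of bar_seat between -0.025 and 0.025 m and z of tear_bar in the frame of bar_seat between 0.003 and 0.011 m and angle between the y axis of tear_bar and the y axis of rod_root, either way round below 0.07 rad), for 0.2 s.
At the end, for the whole second after the job is handed in: Cassettes present hang on the rod, centre within 12 mm sideways, -14 to +9 mm in height of its axis, 15-190 mm from the upright; cap home within 4 mm along, 9 mm sideways; bar on both notch floors (4 mm), along the rod within 0.07 rad, centred within 25 mm; all below 0.03 m/s (all of step 1 and all of step 2 and all of step 3 and all of step 4 and all of step 5 and all of step 6 and all of step 7 and linear speed of each of cassette_red, cassette_yellow, cassette_green, cassette_blue, cassette_white, end_cap, tear_bar below 0.03 m/s); the robot touches nothing.
It fails at once if the end cap is wrenched against its dock (over 40 N between them) (contact force between end_cap and dock above 40 N).
It fails at once if a tub, bottle or upright carton is knocked over (angle between any of tub_big, tub_small, water_bottle, carton_yellow, carton_violet's own z axis and vertical above 0.6 rad).
Of cassette_red, cassette_yellow, cassette_green, cassette_blue, cassette_white only 3 to 4 are there at a start; the rules pass over those that are not, and their reading is None.
At some moment in a run one of cassette_red, cassette_yellow, cassette_green, cassette_blue, cassette_white may be knocked a few centimetres aside while the robot is not near it.
It also fails if it takes over 208 s, if anything falls off the work surface, if the arm or the gripper's body presses on something with over 40 N, if the wrist force passes 120 N, or if a joint passes its speed limit or range.

## Working session

There is one attempt and no reset: what is moved stays moved. The work goes in short steps, Python scripts to look and compute and a tool call to move; the robot and the scene stay as the last step left them, time stands still between calls to the robot, and variables do not carry over. Pictures are saved under pics/ and viewed, at most 14 in all, crops included, and the job is handed in when it is done.

Besides the shell and the picture viewer there is one more tool, called after "Emit:" as a command line: name --argument value ..., lists and objects as JSON in quotes. play_rows: Moves the arm, as the interface text tells. Its arguments: {"type":"object","properties":{"steps":{"type":"array"},"grip_force":{"type":"number"}},"required":["steps"]}

```bash
mkdir -p pics; cat > h.py <<'E'
import numpy as np, cv2
from rig import r, vision
from scipy.spatial.transform import Rotation as R
def cloud(cam, d):
    c=vision.calibration(cam);K=np.array(c["mtx"]);T=np.array(c["extrinsics"])
    v,u=np.mgrid[0:384,0:512]
    P=np.stack([(u-K[0,2])/K[0,0]*d,(v-K[1,2])/K[1,1]*d,d],-1)
    return P@T[:3,:3].T+T[:3,3]
def save(im,n,s=1): cv2.imwrite("pics/"+n,cv2.resize(im[...,::-1],None,fx=s,fy=s,interpolation=cv2.INTER_CUBIC))
E
python3 - <<'E'
from h import *
s=r.sense(); print({k:np.round(v,3) for k,v in s.items()})
for c in ["top","scene"]:
    im,d=vision.grab_frame(c); save(im,c+"0.png",1.5); np.save(c+".npy",d); np.save(c+"im.npy",im)
    T=np.array(vision.calibration(c)["extrinsics"]); print(c,T.round(2).tolist())
P=None
im,d=vision.grab_frame("top"); P=cloud("top",d)
for n in ["cassette_red","cassette_yellow","cassette_green","cassette_blue","cassette_white","end_cap","dock","tear_bar","dispenser","tub_big","tub_small","water_bottle","carton_yellow","carton_violet","blister_box","tablet_box"]:
    for o in vision.cut_out("top",n)[:3]:
        m=o["region"]&(d>0); q=P[m]
        if len(q)<5: continue
        zt=np.percentile(q[:,2],95); t=q[q[:,2]>zt-8][:,:2].astype(np.float32); b=cv2.minAreaRect(t)
        print(n,round(o["conf"],2),np.round(o["uv"]),"ztop",round(zt),"rect",np.round(b[0]),np.round(b[1]),round(b[2]))
E
```

```text
{'clock': np.float64(0.0), 'qpos': array([ 1.284,  0.354,  1.634, -0.   ,  1.155, -0.002]), 'qvel': array([ 0.001,  0.   , -0.003,  0.001, -0.001, -0.001]), 'joint_efforts': array([ 1.0000e-03, -6.0525e+01, -3.4209e+01,  0.0000e+00,  9.0000e-03,
        0.0000e+00]), 'eef_pos': array([175.449, 599.368, 230.561]), 'tcp_rot': array([-3.14 , -0.   ,  2.857]), 'contact_force': array([-0.567, -0.502,  0.54 ]), 'wrist_torque': array([-0.022,  0.049, -0.02 ]), 'grasp_force': np.float64(0.0), 'opening': np.float64(1.001)}
top [[-0.02, -0.99, 0.14, 381.52], [-1.0, 0.02, -0.01, -48.65], [0.01, -0.14, -0.99, 1294.79], [0.0, 0.0, 0.0, 1.0]]
scene [[0.81, 0.46, -0.36, 959.35], [0.59, -0.62, 0.52, -615.41], [0.02, -0.63, -0.77, 915.36], [0.0, 0.0, 0.0, 1.0]]
cassette_red 0.55 [316. 186.] ztop 57 rect [ 565. -254.] [41. 50.] 73
cassette_yellow 0.33 [226. 142.] ztop 34 rect [710.  22.] [51. 80.] 7
cassette_green 0.72 [344. 232.] ztop 57 rect [ 444. -326.] [50. 43.] 15
cassette_blue 0.65 [309. 228.] ztop 58 rect [ 442. -218.] [50. 42.] 6
cassette_white 0.75 [281. 230.] ztop 58 rect [ 442. -130.] [49.
[... 694 characters left out ...]
t [ 758. -109.] [69. 73.] 89
tub_big 0.64 [309. 229.] ztop 58 rect [ 443. -217.] [48. 42.] 6
tub_big 0.31 [222. 113.] ztop 113 rect [779.  35.] [53. 75.] 22
tub_small 0.61 [162. 124.] ztop 200 rect [748. 197.] [30. 28.] 74
water_bottle 0.75 [166. 125.] ztop 200 rect [747. 196.] [25. 27.] 53
water_bottle 0.59 [148. 199.] ztop 97 rect [567. 238.] [246.  72.] 82
carton_yellow 0.69 [219. 116.] ztop 113 rect [778.  34.] [51. 75.] 22
carton_yellow 0.41 [235. 198.] ztop 17 rect [536.  -3.] [236.  15.] 4
blister_box 0.6 [296. 211.] ztop 19 rect [ 506. -184.] [89. 42.] 89
tablet_box 0.6 [226. 140.] ztop 34 rect [710.  22.] [51. 80.] 8
tablet_box 0.16 [220. 114.] ztop 113 rect [779.  35.] [53. 73.] 22
```

View pics/top0.png

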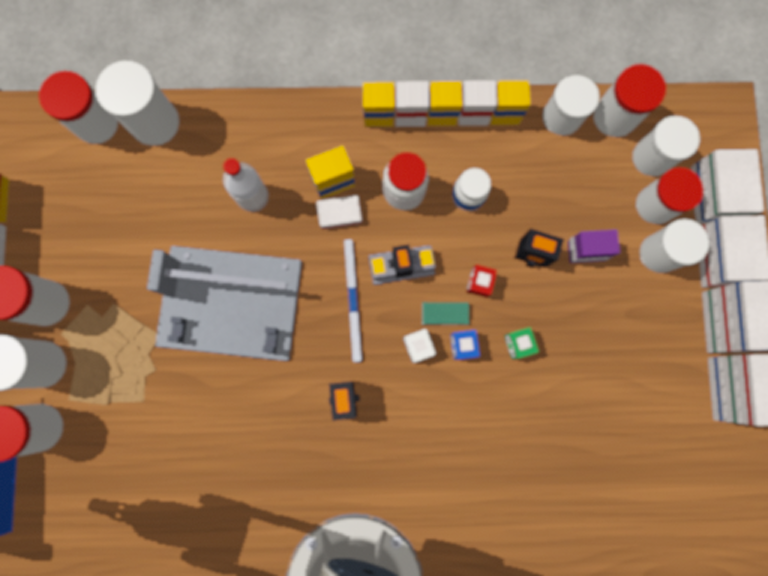

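View pics/scene0.png

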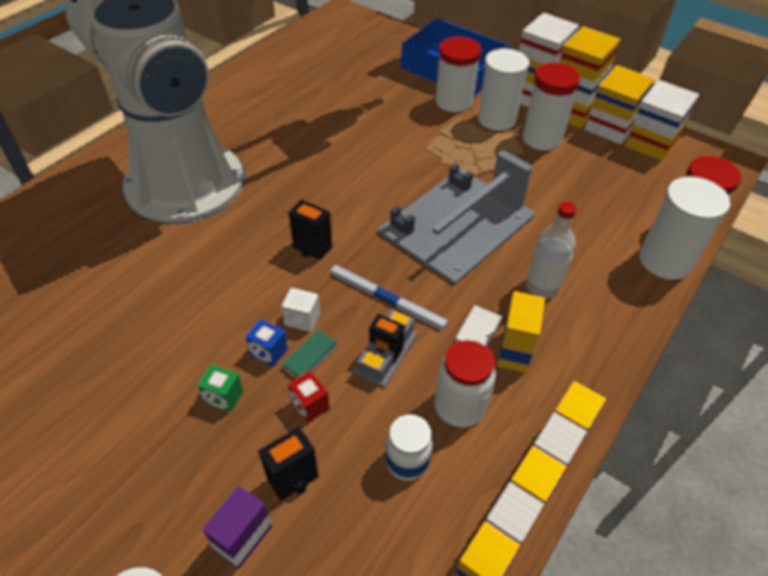

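The three end-cap look-alikes are at top-view pixels (359,162), (226,265) and (269,175). The first two measure 67 x 43 mm and 98 mm high. The one in the dock at (269,175) measures 50 x 31 mm, so the smallest one is meant. The cassettes present are red, green, blue and white. Yellow is absent: its detection was the tablet box.

```bash
cat >> h.py <<'E'
def longdir(t):
    b=cv2.minAreaRect(t.astype(np.float32)); p=cv2.boxPoints(b); e=[p[1]-p[0],p[2]-p[1]]
    e=max(e,key=np.linalg.norm); a=np.degrees(np.arctan2(e[1],e[0]))
    return np.array(b[0]),sorted(b[1]),(a+90)%180-90
def go(x,y,z,yaw,frm=None):
    """delta in tool axes (cm), yaw change, from current/commanded pose; yaw mod pi"""
    if frm is None:
        s=r.sense(); p=s["eef_pos"]; ro=s["tcp_rot"]
    else: p,ro=np.array(frm[:3]),[np.pi,0,frm[3]]
    M=R.from_euler("xyz",[np.pi,0,ro[2]]).as_matrix()
    d=M.T@(np.array([x,y,z])-p)/10
    return d.round(2), round(float(-(yaw-ro[2])),3)
E
cat > m.py <<'E'
from h import *
im=np.load("topim.npy");d=np.load("top.npy");P=cloud("top",d);X,Y,Z=P[...,0],P[...,1],P[...,2]
reg=(Y>80)&(Y<420)&(X>400)&(X<690)
rod=P[reg&(Z>85)&(Z<102)&(Y<330)]
print("rod n",len(rod),rod.min(0),rod.max(0))
c=rod[:,:2].mean(0);u,s,vt=np.linalg.svd(rod[:,:2]-c);v=vt[0]*np.sign(vt[0][1]);t=(rod[:,:2]-c)@v
print("rod mean",c,"dir",v,"ang from y (yaw)",np.degrees(np.arctan2(-v[0],v[1])),"tip",c+v*t.min(),"z",np.median(rod[:,2]))
print("upright",*longdir(P[reg&(Z>110)&(Z<130)][:,:2]))
print("foot",*longdir(P[reg&(Z>6)&(Z<22)][:,:2]))
sup=P[reg&(Z>32)&(Z<60)&(X<560)]
for k in (sup[:,1]>240,sup[:,1]<=240): print("support",*longdir(sup[k][:,:2]))
for n,(x,y) in dict(red=(565,-254),green=(444,-326),blue=(442,-218),white=(442,-130),cap=(604,-100),bar=(534,-3)).items():
    if n=="cap": m=(abs(X-x)<45)&(abs(Y-y)<45)&(Z>70)&(Z<95)
    elif n=="bar": m=(abs(X-x)<140)&(abs(Y-y)<40)&(Z>9)&(Z<25)
    else: m=(abs(X-x)<45)&(abs(Y-y)<45)&(Z>48)&(Z<70)
    print(n,*longdir(P[m][:,:2]),np.median(P[m][:,2]))
m=(abs(X-604)<80)&(abs(Y+100)<85)&(Z>36)&(Z<52);print("dock",*longdir(P[m][:,:2]))
E
python3 m.py
```

```text
rod n 373 [548.12190059 115.90133575  85.20411206] [585.00447234 328.72148864 101.19749875]
rod mean [566.31680702 221.35876167] dir [0.12684046 0.99192313] ang from y (yaw) -7.2870524781509465 tip [552.87743577 116.25962222] z 94.84862999358779
upright [582.42199707 348.78857422] [22.0938777923584, 73.09326934814453] -8.898155
foot [539.27020264 250.32673645] [277.225830078125, 339.28887939453125] 89.968445
support [507.48962402 335.58807373] [31.81947898864746, 104.58470153808594] 8.464676
support [457.04473877 153.32640076] [20.485816955566406, 47.46632385253906] -6.1533585
red [ 565.47302246 -254.50663757] [42.47829818725586, 50.414608001708984] -16.427956 53.70546649809012
green [ 443.8039856  -326.17184448] [43.056793212890625, 49.58758544921875] 17.1324 53.48756667201951
blue [ 442.37026978 -217.46691895] [41.38887023925781, 49.94416809082031] 5.9659576 53.668386633796445
white [ 441.67828369 -129.79345703] [42.286949157714844, 49.561649322509766] 19.509972 53.81011718264858
cap [ 604.05603027 -101.00749207] [32.27317810058594, 50.294246673583984] 9.7005005 79.51564651711544
bar [535.59216309 -20.31389427] [49.55098342895508, 238.19949340820312] 3.4994965 13.596623920381376
dock [ 602.41656494 -101.22647095] [47.445152282714844, 120.03595733642578] -81.410095
```

```bash
python3 -c "
from h import *
print(go(565,-254,230,np.radians(73.6)))"
```

```text
(array([-61.36, -71.  ,   0.13]), 1.572)
```

Emit:
play_rows --steps '[{"delta_pos":[-61.4,-71,0],"yaw":1.57,"jaw":100},{"delta_pos":[-61.4,-71,0],"yaw":1.57,"jaw":100},{"delta_pos":[-61.4,-71,0],"yaw":1.57,"jaw":100},{"delta_pos":[-61.4,-71,0],"yaw":1.57,"jaw":100},{"delta_pos":[-61.4,-71,0],"yaw":1.57,"jaw":100},{"delta_pos":[-61.4,-71,0],"yaw":1.57,"jaw":100},{"delta_pos":[-61.4,-71,0],"yaw":1.57,"jaw":100},{"delta_pos":[-61.4,-71,0],"yaw":1.57,"jaw":100}]' --grip_force 45

```text
clock: 1.75
eef_pos: [342.2, 234.2, 231.6]
tcp_rot: [3.141, -0.0, 1.651]
contact_force: [1.3, 0.7, -0.1]
opening: 1.003
grasp_force: 0.0
```

```bash
python3 -c "
from h import *
print(r.sense()['clock'],r.sense()['tcp_rot'],go(565,-254,230,np.radians(73.6)))"
```

```text
1.75 [ 3.14065172e+00 -4.58587785e-04  1.65111366e+00] (array([-50.45,  18.29,   0.16]), 0.367)
```

Emit:
play_rows --steps '[{"delta_pos":[-50.4,18.3,0],"yaw":0.37,"jaw":100},{"delta_pos":[-50.4,18.3,0],"yaw":0.37,"jaw":100},{"delta_pos":[-50.4,18.3,0],"yaw":0.37,"jaw":100},{"delta_pos":[-50.4,18.3,0],"yaw":0.37,"jaw":100},{"delta_pos":[-50.4,18.3,0],"yaw":0.37,"jaw":100},{"delta_pos":[-50.4,18.3,0],"yaw":0.37,"jaw":100},{"delta_pos":[-50.4,18.3,0],"yaw":0.37,"jaw":100},{"delta_pos":[-50.4,18.3,0],"yaw":0.37,"jaw":100}]'

```text
clock: 2.55
eef_pos: [510.6, -129.2, 231.5]
tcp_rot: [3.141, -0.0, 1.286]
contact_force: [0.8, 0.0, 1.3]
opening: 1.0
grasp_force: 0.0
```

```bash
python3 -c "
from h import *
im,d=vision.grab_frame('wrist'); save(im,'w1.png',1.2); c=vision.calibration('wrist'); print(np.round(c['extrinsics'],2).tolist())
P=cloud('wrist',d);X,Y,Z=P[...,0],P[...,1],P[...,2]
m=(abs(X-565)<45)&(abs(Y+254)<45)&(Z>48)&(Z<70)
if m.sum()>20: print('red',*longdir(P[m][:,:2]),np.median(P[m][:,2]),m.sum())
print(go(565,-254,130,np.radians(73.6)))"
```

```text
[[0.96, -0.27, -0.07, 533.31], [-0.28, -0.92, -0.26, -69.24], [0.01, 0.27, -0.96, 374.28], [0.0, 0.0, 0.0, 1.0]]
red [ 568.25866699 -260.26586914] [43.87907409667969, 44.55200958251953] -16.016197 55.17067870244381 1239
(array([-9.99,  8.24, 10.19]), 0.001)
```

View pics/w1.png

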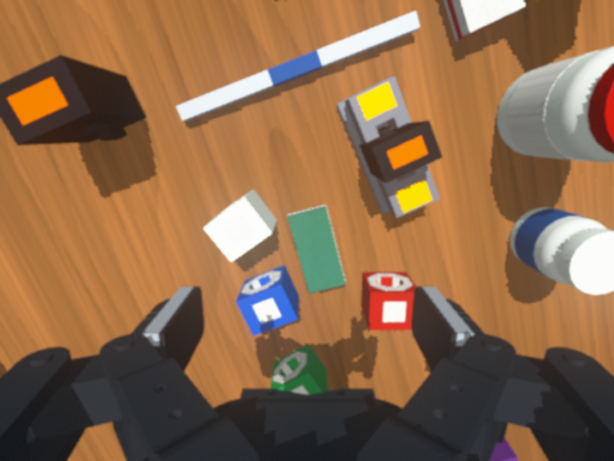

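The wrist view (1.2x) shows red at (388,305), blue (268,300), white (240,225) and green (298,370). The docked small cap is at (405,150) and the bar runs from (180,115) to (418,20). I am going for red.

Emit:
play_rows --steps '[{"delta_pos":[-10,8.2,0],"yaw":0,"jaw":100},{"delta_pos":[-10,8.2,5],"yaw":0,"jaw":100},{"delta_pos":[-10,8.2,10],"yaw":0,"jaw":100},{"delta_pos":[-10,8.2,13],"yaw":0,"jaw":100},{"delta_pos":[-10,8.2,13],"yaw":0,"jaw":100},{"delta_pos":[-10,8.2,13],"yaw":0,"jaw":100},{"delta_pos":[-10,8.2,13],"yaw":0,"jaw":100},{"delta_pos":[-10,8.2,13],"yaw":0,"jaw":100}]'

```text
clock: 3.4
eef_pos: [562.1, -245.8, 104.0]
tcp_rot: [3.138, 0.0, 1.288]
contact_force: [0.2, 0.3, -0.0]
opening: 0.995
grasp_force: 0.0
```

```bash
python3 -c "
from h import *
print(go(565.4,-254.5,20,np.radians(73.6)))"
```

```text
(array([-0.74,  0.56,  8.4 ]), 0.003)
```

Emit:
play_rows --steps '[{"delta_pos":[0,0,0],"yaw":0,"jaw":100},{"delta_pos":[0,0,0],"yaw":0,"jaw":100},{"delta_pos":[0,0,0],"yaw":0,"jaw":100},{"delta_pos":[0,0,0],"yaw":0,"jaw":100},{"delta_pos":[0,0,0],"yaw":0,"jaw":100},{"delta_pos":[0,0,0],"yaw":0,"jaw":100},{"delta_pos":[0,0,0],"yaw":0,"jaw":100},{"delta_pos":[0,0,0],"yaw":0,"jaw":100}]'

```text
clock: 4.2
eef_pos: [560.7, -245.9, 101.2]
tcp_rot: [-3.141, -0.0, 1.287]
contact_force: [0.1, -1.0, -0.2]
opening: 0.999
grasp_force: 0.0
```

```bash
python3 -c "
from h import *
s=r.sense();print(s['eef_pos'],go(565.4,-254.5,20,np.radians(73.6)))"
```

```text
[ 560.66621547 -245.90061537  101.18283167] (array([-0.69,  0.7 ,  8.12]), 0.002)
```

Emit:
play_rows --steps '[{"delta_pos":[-0.7,0.7,0],"yaw":0,"jaw":100},{"delta_pos":[-0.7,0.7,3],"yaw":0,"jaw":100},{"delta_pos":[-0.7,0.7,5.5],"yaw":0,"jaw":100},{"delta_pos":[-0.7,0.7,7],"yaw":0,"jaw":100},{"delta_pos":[-0.7,0.7,8.1],"yaw":0,"jaw":100},{"delta_pos":[-0.7,0.7,8.1],"yaw":0,"jaw":100},{"delta_pos":[-0.7,0.7,8.1],"yaw":0,"jaw":40},{"delta_pos":[-0.7,0.7,8.1],"yaw":0,"jaw":40}]'

```text
clock: 5.0
eef_pos: [566.2, -254.9, 21.3]
tcp_rot: [3.14, 0.0, 1.287]
contact_force: [-0.2, 0.2, 0.4]
opening: 0.691
grasp_force: 0.0
```

Emit:
play_rows --steps '[{"delta_pos":[0,0,0],"yaw":0,"jaw":40},{"delta_pos":[0,0,0],"yaw":0,"jaw":40},{"delta_pos":[0,0,0],"yaw":0,"jaw":40},{"delta_pos":[0,0,0],"yaw":0,"jaw":40},{"delta_pos":[0,0,-2],"yaw":0,"jaw":40},{"delta_pos":[0,0,-5],"yaw":0,"jaw":40},{"delta_pos":[0,0,-9],"yaw":0,"jaw":40},{"delta_pos":[0,0,-12],"yaw":0,"jaw":40}]'

```text
clock: 5.8
eef_pos: [565.8, -254.7, 142.6]
tcp_rot: [3.14, 0.0, 1.287]
contact_force: [0.7, -0.1, -0.1]
opening: 0.583
grasp_force: 47.0
```

```bash
cat > rp.py <<'E'
# rod helper: tool target for a cassette at distance s (mm) from root along -y (rod frame), height z
from h import *
import sys
V=np.array([.12684,.99192]); TIP=np.array([552.9,116.3]); ROOT=TIP+225*V
def rodpt(s): return ROOT-s*V
E
python3 -c "
from rp import *
print(r.sense()['eef_pos'])
x,y=rodpt(225+60); print(x,y,go(x,y,160,np.radians(82.7)))"
```

```text
[ 565.76882243 -254.67330837  142.57353559]
545.2896 56.78480000000002 (array([ 29.32, -10.69,  -1.74]), -0.157)
```

Emit:
play_rows --steps '[{"delta_pos":[29.3,-10.7,-1.7],"yaw":-0.157,"jaw":40},{"delta_pos":[29.3,-10.7,-1.7],"yaw":-0.157,"jaw":40},{"delta_pos":[29.3,-10.7,-1.7],"yaw":-0.157,"jaw":40},{"delta_pos":[29.3,-10.7,-1.7],"yaw":-0.157,"jaw":40},{"delta_pos":[29.3,-10.7,-1.7],"yaw":-0.157,"jaw":40},{"delta_pos":[29.3,-10.7,-1.7],"yaw":-0.157,"jaw":40},{"delta_pos":[29.3,-10.7,-1.7],"yaw":-0.157,"jaw":40},{"delta_pos":[29.3,-10.7,-1.7],"yaw":-0.157,"jaw":40}]'

```text
clock: 6.6
eef_pos: [544.7, 58.5, 157.7]
tcp_rot: [3.141, -0.0, 1.447]
contact_force: [0.2, 0.7, -1.3]
opening: 0.579
grasp_force: 47.1
```

Emit:
play_rows --steps '[{"delta_pos":[0,0,0],"yaw":0,"jaw":40},{"delta_pos":[0,0,2],"yaw":0,"jaw":40},{"delta_pos":[0,0,4],"yaw":0,"jaw":40},{"delta_pos":[0,0,6],"yaw":0,"jaw":40},{"delta_pos":[0,0,7],"yaw":0,"jaw":40},{"delta_pos":[0,0,7.5],"yaw":0,"jaw":40},{"delta_pos":[0,0,7.5],"yaw":0,"jaw":40},{"delta_pos":[0,0,7.5],"yaw":0,"jaw":40}]'

```text
clock: 7.4
eef_pos: [545.4, 56.4, 82.9]
tcp_rot: [3.141, -0.0, 1.443]
contact_force: [1.4, -0.1, -0.4]
opening: 0.579
grasp_force: 47.0
```

```bash
python3 - <<'E'
from rp import *
x,y=rodpt(225+60)
print(r.sense()['eef_pos'],go(x,y,84,np.radians(82.7)))
im,d=vision.grab_frame('wrist'); P=cloud('wrist',d);X,Y,Z=P[...,0],P[...,1],P[...,2]
save(im,'w2.png',1.2)
m=(abs(X-TIP[0]-.127*(Y-TIP[1]))<14)&(Z>90)&(Z<101)&(Y>100)&(Y<330)
q=P[m]; print(m.sum())
if len(q)>50:
    c=q.mean(0);vt=np.linalg.svd(q[:,:2]-c[:2])[2];v=vt[0]*np.sign(vt[0][1]);t=(q[:,:2]-c[:2])@v
    print("dir",v,"tip",c[:2]+v*t.min(),"far",c[:2]+v*t.max(),"z",np.median(q[:,2]))
E
```

```text
[545.39377842  56.36524399  82.90850716] (array([ 0.04, -0.02, -0.11]), -0.0)
3763
dir [0.12643782 0.99197454] tip [554.38456486 116.77927427] far [560.61959342 165.69651804] z 96.12792945445142
```

View pics/w2.png

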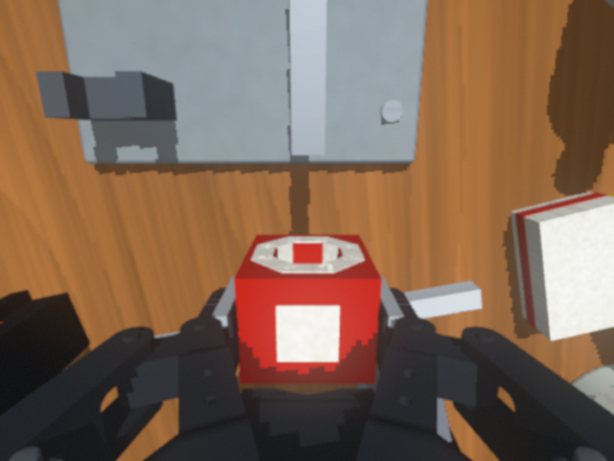

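Wrist view: red is held square and its hole faces the rod at (308,150). The rod sits about 1 mm to the right, so I am correcting for that and sliding on.

Emit:
play_rows --steps '[{"delta_pos":[2,0.1,0],"yaw":0,"jaw":40},{"delta_pos":[4,0.1,0],"yaw":0,"jaw":40},{"delta_pos":[6,0.1,0],"yaw":0,"jaw":40},{"delta_pos":[8,0.1,0],"yaw":0,"jaw":40},{"delta_pos":[10,0.1,0],"yaw":0,"jaw":40},{"delta_pos":[12,0.1,0],"yaw":0,"jaw":40},{"delta_pos":[14,0.1,0],"yaw":0,"jaw":40},{"delta_pos":[15,0.1,0],"yaw":0,"jaw":40}]'

```text
clock: 8.25
eef_pos: [565.6, 207.0, 83.2]
tcp_rot: [3.14, -0.001, 1.445]
contact_force: [-0.0, 0.1, -1.3]
opening: 0.577
grasp_force: 47.0
```

Emit:
play_rows --steps '[{"delta_pos":[2,0,0],"yaw":0,"jaw":40},{"delta_pos":[4,0,0],"yaw":0,"jaw":40},{"delta_pos":[6,0,0],"yaw":0,"jaw":40},{"delta_pos":[8,0,0],"yaw":0,"jaw":40},{"delta_pos":[9.5,0,0],"yaw":0,"jaw":40},{"delta_pos":[10.5,0,0],"yaw":0,"jaw":40},{"delta_pos":[10.9,0,0],"yaw":0,"jaw":40},{"delta_pos":[10.9,0,0],"yaw":0,"jaw":40}]'

```text
clock: 9.05
eef_pos: [578.5, 313.7, 82.1]
tcp_rot: [-3.141, 0.0, 1.444]
contact_force: [0.1, 0.2, -0.8]
opening: 0.574
grasp_force: 47.0
```

Emit:
play_rows --steps '[{"delta_pos":[0,0,0.3],"yaw":0,"jaw":40},{"delta_pos":[0,0,0.5],"yaw":0,"jaw":40},{"delta_pos":[0,0,0.6],"yaw":0,"jaw":40},{"delta_pos":[0,0,0.6],"yaw":0,"jaw":40},{"delta_pos":[0,0,0.6],"yaw":0,"jaw":100},{"delta_pos":[0,0,0.6],"yaw":0,"jaw":100},{"delta_pos":[0,0,0.6],"yaw":0,"jaw":100},{"delta_pos":[0,0,0.6],"yaw":0,"jaw":100}]'

```text
clock: 9.85
eef_pos: [578.6, 313.3, 76.1]
tcp_rot: [-3.141, 0.0, 1.444]
contact_force: [0.1, 0.6, -0.2]
opening: 0.997
grasp_force: 0.0
```

Emit:
play_rows --steps '[{"delta_pos":[0,0,-3],"yaw":0,"jaw":100},{"delta_pos":[0,0,-6],"yaw":0,"jaw":100},{"delta_pos":[0,0,-10],"yaw":0,"jaw":100},{"delta_pos":[-4,0,-12],"yaw":0,"jaw":100},{"delta_pos":[-9,0,-12],"yaw":0,"jaw":100},{"delta_pos":[-14,0,-12],"yaw":0,"jaw":100},{"delta_pos":[-19,0,-12],"yaw":0,"jaw":100},{"delta_pos":[-24,0,-12],"yaw":0,"jaw":100}]'

```text
clock: 10.65
eef_pos: [547.7, 73.7, 196.4]
tcp_rot: [3.141, -0.0, 1.444]
contact_force: [1.2, 0.4, -0.5]
opening: 0.999
grasp_force: 0.0
```

```bash
sed -i 's/TIP=np.array.*; /TIP=np.array([553.7,116.5]); /' rp.py; cat > tops.py <<'E'
from h import *
HSV={'red':[(0,8),(172,180)],'green':[(50,90)],'blue':[(100,128)],'white':None}
def find():
    im,d=vision.grab_frame('top');P=cloud('top',d);X,Y,Z=P[...,0],P[...,1],P[...,2]
    np.save('topl.npy',P); np.save('toplim.npy',im)
    base=(Z>46)&(Z<62)&(X>380)&(X<700)&(Y>-450)&(Y<60)
    n,lab,st,_=cv2.connectedComponentsWithStats(base.astype(np.uint8))
    hsv=cv2.cvtColor(im,cv2.COLOR_RGB2HSV)
    for i in range(1,n):
        m=lab==i
        if m.sum()<80: continue
        h=hsv[m]; k=h[:,1]>120; 
        print(m.sum(),*[np.round(q,1) for q in longdir(P[m][:,:2])],'sat frac',k.mean().round(2),'hue',np.median(h[k][:,0]) if k.any() else None)
    rod=P[(Z>102)&(Z<116)&(X>500)&(X<620)&(Y>90)&(Y<337)]
    if len(rod)>20: print('on rod',*[np.round(q,1) for q in longdir(rod[:,:2])],'z',np.median(rod[:,2]))
E
python3 - <<'E'
from tops import *
find()
print(r.sense()['eef_pos'],go(443.8,-326.2,200,np.radians(107.1)))
E
```

```text
271 [ 443.7 -325.9] [42.9 49.7] 16.6 sat frac 0.48 hue 70.0
269 [ 441.8 -129.8] [42.7 49.6] 19.4 sat frac 0.0 hue None
269 [ 442.2 -217.6] [42.8 50.3] 7.2 sat frac 0.57 hue 110.0
on rod [583.4 314.7] [51.9 59.1] -7.2 z 109.04663758132506
[546.23170904  67.33675256 196.08362746] (array([-40.34,  -5.14,  -0.39]), -0.426)
```

Emit:
play_rows --steps '[{"delta_pos":[-40.3,-5.1,0],"yaw":-0.42,"jaw":100},{"delta_pos":[-40.3,-5.1,1],"yaw":-0.42,"jaw":100},{"delta_pos":[-40.3,-5.1,2],"yaw":-0.42,"jaw":100},{"delta_pos":[-40.3,-5.1,3],"yaw":-0.42,"jaw":100},{"delta_pos":[-40.3,-5.1,4],"yaw":-0.42,"jaw":100},{"delta_pos":[-40.3,-5.1,5],"yaw":-0.42,"jaw":100},{"delta_pos":[-40.3,-5.1,6],"yaw":-0.42,"jaw":100},{"delta_pos":[-40.3,-5.1,7],"yaw":-0.42,"jaw":100}]'

```text
clock: 11.5
eef_pos: [452.8, -295.7, 137.5]
tcp_rot: [3.14, 0.002, 1.863]
contact_force: [1.3, 1.0, -1.0]
opening: 1.005
grasp_force: 0.0
```

Emit:
play_rows --steps '[{"delta_pos":[0,0,0],"yaw":0,"jaw":100},{"delta_pos":[0,0,0],"yaw":0,"jaw":100},{"delta_pos":[0,0,0],"yaw":0,"jaw":100},{"delta_pos":[0,0,0],"yaw":0,"jaw":100},{"delta_pos":[0,0,0],"yaw":0,"jaw":100},{"delta_pos":[0,0,0],"yaw":0,"jaw":100},{"delta_pos":[0,0,0],"yaw":0,"jaw":100},{"delta_pos":[0,0,0],"yaw":0,"jaw":100}]'

```text
clock: 12.3
eef_pos: [453.2, -293.1, 137.3]
tcp_rot: [3.141, 0.0, 1.864]
contact_force: [0.0, 0.3, -0.1]
opening: 0.998
grasp_force: 0.0
```

```bash
python3 - <<'E'
from tops import *
find()
print(r.sense()['eef_pos'],go(443.8,-326,20,np.radians(106.9)))
E
```

```text
268 [ 441.8 -130. ] [42.6 49.6] 19.3 sat frac 0.0 hue None
271 [ 442.3 -217.2] [42.1 50. ] 6.1 sat frac 0.54 hue 109.0
on rod [559.2 243.5] [ 56.4 211.7] 73.0 z 109.04369085257304
[ 453.13474751 -293.11226606  137.20194986] (array([-2.88, -1.84, 11.72]), -0.002)
```

Emit:
play_rows --steps '[{"delta_pos":[-2.9,-1.8,2],"yaw":0,"jaw":100},{"delta_pos":[-2.9,-1.8,4],"yaw":0,"jaw":100},{"delta_pos":[-2.9,-1.8,7],"yaw":0,"jaw":100},{"delta_pos":[-2.9,-1.8,10],"yaw":0,"jaw":100},{"delta_pos":[-2.9,-1.8,11.7],"yaw":0,"jaw":100},{"delta_pos":[-2.9,-1.8,11.7],"yaw":0,"jaw":100},{"delta_pos":[-2.9,-1.8,11.7],"yaw":0,"jaw":40},{"delta_pos":[-2.9,-1.8,11.7],"yaw":0,"jaw":40}]'

```text
clock: 13.15
eef_pos: [444.9, -326.8, 21.3]
tcp_rot: [3.14, 0.001, 1.864]
contact_force: [-0.1, 0.7, -0.1]
opening: 0.692
grasp_force: 0.0
```

Emit:
play_rows --steps '[{"delta_pos":[0,0,0],"yaw":0,"jaw":40},{"delta_pos":[0,0,0],"yaw":0,"jaw":40},{"delta_pos":[0,0,0],"yaw":0,"jaw":40},{"delta_pos":[0,0,0],"yaw":0,"jaw":40},{"delta_pos":[0,0,-4],"yaw":0,"jaw":40},{"delta_pos":[0,0,-8],"yaw":0,"jaw":40},{"delta_pos":[0,0,-12],"yaw":0,"jaw":40},{"delta_pos":[0,0,-14],"yaw":0,"jaw":40}]'

```text
clock: 13.95
eef_pos: [445.4, -327.1, 164.2]
tcp_rot: [3.139, 0.004, 1.864]
contact_force: [-0.1, 0.4, -1.9]
opening: 0.578
grasp_force: 47.8
```

```bash
python3 - <<'E'
from rp import *
x,y=rodpt(225+60)
print(r.sense()['eef_pos'],go(x,y,160,np.radians(82.7)))
E
```

```text
[ 445.38389224 -327.07742601  164.16506799] (array([33.86, 20.74,  0.42]), 0.42)
```

Emit:
play_rows --steps '[{"delta_pos":[33.9,20.7,0],"yaw":0.42,"jaw":40},{"delta_pos":[33.9,20.7,0],"yaw":0.42,"jaw":40},{"delta_pos":[33.9,20.7,0],"yaw":0.42,"jaw":40},{"delta_pos":[33.9,20.7,0],"yaw":0.42,"jaw":40},{"delta_pos":[33.9,20.7,0],"yaw":0.42,"jaw":40},{"delta_pos":[33.9,20.7,0],"yaw":0.42,"jaw":40},{"delta_pos":[33.9,20.7,0],"yaw":0.42,"jaw":40},{"delta_pos":[33.9,20.7,0],"yaw":0.42,"jaw":40}]'

```text
clock: 14.75
eef_pos: [542.3, 51.5, 160.8]
tcp_rot: [3.141, -0.0, 1.444]
contact_force: [0.9, -1.1, -0.6]
opening: 0.579
grasp_force: 47.6
```

Emit:
play_rows --steps '[{"delta_pos":[0,0,0],"yaw":0,"jaw":40},{"delta_pos":[0,0,2],"yaw":0,"jaw":40},{"delta_pos":[0,0,4],"yaw":0,"jaw":40},{"delta_pos":[0,0,6],"yaw":0,"jaw":40},{"delta_pos":[0,0,7],"yaw":0,"jaw":40},{"delta_pos":[0,0,7.5],"yaw":0,"jaw":40},{"delta_pos":[0,0,7.5],"yaw":0,"jaw":40},{"delta_pos":[0,0,7.5],"yaw":0,"jaw":40}]'

```text
clock: 15.55
eef_pos: [542.7, 49.2, 85.9]
tcp_rot: [3.141, -0.0, 1.444]
contact_force: [-0.3, 0.1, -2.3]
opening: 0.58
grasp_force: 47.8
```

```bash
python3 - <<'E'
from rp import *
x,y=rodpt(70)
print(r.sense()['eef_pos'],go(x,y,83,np.radians(82.7)))
im,d=vision.grab_frame('wrist'); save(im,'w3.png',1); P=cloud('wrist',d);X,Y,Z=P[...,0],P[...,1],P[...,2]
m=(Z>102)&(Z<116)&(X>500)&(X<630)&(Y>180)&(Y<330); print('red', np.percentile(P[m],[2,50,98],axis=0).round(1).tolist() if m.sum() else None)
m=(Z>105)&(Z<125)&(Y<95)&(Y>0);print('held',*longdir(P[m][:,:2]),np.median(P[m][:,2]))
E
```

```text
[542.7045697   49.21855418  85.89056556] (array([22.31,  0.24,  0.29]), 0.0)
red None
held [544.09118652  50.51546478] [43.895809173583984, 76.9884262084961] -7.9992905 118.45771804804683
```

Emit:
play_rows --steps '[{"delta_pos":[0,0.2,0.3],"yaw":0,"jaw":40},{"delta_pos":[2,0.2,0.3],"yaw":0,"jaw":40},{"delta_pos":[4,0.2,0.3],"yaw":0,"jaw":40},{"delta_pos":[6,0.2,0.3],"yaw":0,"jaw":40},{"delta_pos":[8,0.2,0.3],"yaw":0,"jaw":40},{"delta_pos":[10,0.2,0.3],"yaw":0,"jaw":40},{"delta_pos":[12,0.2,0.3],"yaw":0,"jaw":40},{"delta_pos":[13,0.2,0.3],"yaw":0,"jaw":40}]'

```text
clock: 16.4
eef_pos: [561.2, 179.5, 82.5]
tcp_rot: [3.141, -0.001, 1.445]
contact_force: [0.2, 0.4, -1.8]
opening: 0.581
grasp_force: 47.8
```

Emit:
play_rows --steps '[{"delta_pos":[2,0,0],"yaw":0,"jaw":40},{"delta_pos":[4,0,0],"yaw":0,"jaw":40},{"delta_pos":[6,0,0],"yaw":0,"jaw":40},{"delta_pos":[7.5,0,0],"yaw":0,"jaw":40},{"delta_pos":[8.5,0,0],"yaw":0,"jaw":40},{"delta_pos":[9.3,0,0],"yaw":0,"jaw":40},{"delta_pos":[9.3,0,0],"yaw":0,"jaw":40},{"delta_pos":[9.3,0,0],"yaw":0,"jaw":40}]'

```text
clock: 17.2
eef_pos: [572.2, 269.9, 82.0]
tcp_rot: [-3.141, 0.0, 1.444]
contact_force: [-0.3, 0.6, -1.0]
opening: 0.579
grasp_force: 47.9
```

Emit:
play_rows --steps '[{"delta_pos":[0,0,0.3],"yaw":0,"jaw":40},{"delta_pos":[0,0,0.5],"yaw":0,"jaw":40},{"delta_pos":[0,0,0.6],"yaw":0,"jaw":40},{"delta_pos":[0,0,0.6],"yaw":0,"jaw":40},{"delta_pos":[0,0,0.6],"yaw":0,"jaw":100},{"delta_pos":[0,0,0.6],"yaw":0,"jaw":100},{"delta_pos":[0,0,0.6],"yaw":0,"jaw":100},{"delta_pos":[0,0,0.6],"yaw":0,"jaw":100}]'

```text
clock: 18.0
eef_pos: [572.3, 270.1, 75.9]
tcp_rot: [-3.141, 0.0, 1.444]
contact_force: [-0.5, -0.2, 1.2]
opening: 1.002
grasp_force: 0.0
```

Emit:
play_rows --steps '[{"delta_pos":[0,0,-3],"yaw":0,"jaw":100},{"delta_pos":[0,0,-6],"yaw":0,"jaw":100},{"delta_pos":[0,0,-10],"yaw":0,"jaw":100},{"delta_pos":[-4,0,-12],"yaw":0,"jaw":100},{"delta_pos":[-9,0,-12],"yaw":0,"jaw":100},{"delta_pos":[-14,0,-12],"yaw":0,"jaw":100},{"delta_pos":[-19,0,-12],"yaw":0,"jaw":100},{"delta_pos":[-24,0,-12],"yaw":0,"jaw":100}]'

```text
clock: 18.8
eef_pos: [541.5, 30.5, 196.2]
tcp_rot: [3.141, 0.0, 1.444]
contact_force: [0.1, -0.2, -0.0]
opening: 1.003
grasp_force: 0.0
```

```bash
python3 - <<'E'
from tops import *
find()
print(r.sense()['eef_pos'],go(442.3,-217.4,130,np.radians(96.3)))
E
```

```text
268 [ 441.7 -129.9] [42.4 49.8] 20.1 sat frac 0.0 hue None
269 [ 442.3 -217.6] [42.3 50. ] 6.4 sat frac 0.54 hue 110.0
on rod [578.4 294.4] [56.9 95.3] 79.2 z 109.25682420494559
[540.11188897  24.2316477  196.00578945] (array([-25.21,  -6.61,   6.6 ]), -0.238)
```

Emit:
play_rows --steps '[{"delta_pos":[-25.2,-6.6,1],"yaw":-0.238,"jaw":100},{"delta_pos":[-25.2,-6.6,2],"yaw":-0.238,"jaw":100},{"delta_pos":[-25.2,-6.6,3],"yaw":-0.238,"jaw":100},{"delta_pos":[-25.2,-6.6,4],"yaw":-0.238,"jaw":100},{"delta_pos":[-25.2,-6.6,5],"yaw":-0.238,"jaw":100},{"delta_pos":[-25.2,-6.6,6.6],"yaw":-0.238,"jaw":100},{"delta_pos":[-25.2,-6.6,6.6],"yaw":-0.238,"jaw":100},{"delta_pos":[-25.2,-6.6,6.6],"yaw":-0.238,"jaw":100}]'

```text
clock: 19.65
eef_pos: [444.4, -209.3, 130.0]
tcp_rot: [-3.141, -0.001, 1.68]
contact_force: [0.1, -0.0, -0.3]
opening: 1.002
grasp_force: 0.0
```

Emit:
play_rows --steps '[{"delta_pos":[0,0,0],"yaw":0,"jaw":100},{"delta_pos":[0,0,0],"yaw":0,"jaw":100},{"delta_pos":[0,0,0],"yaw":0,"jaw":100},{"delta_pos":[0,0,0],"yaw":0,"jaw":100},{"delta_pos":[0,0,0],"yaw":0,"jaw":100},{"delta_pos":[0,0,0],"yaw":0,"jaw":100},{"delta_pos":[0,0,0],"yaw":0,"jaw":100},{"delta_pos":[0,0,0],"yaw":0,"jaw":100}]'

```text
clock: 20.45
eef_pos: [444.6, -209.4, 130.1]
tcp_rot: [-3.142, -0.0, 1.682]
contact_force: [-0.5, 0.4, 0.6]
opening: 0.998
grasp_force: 0.0
```

```bash
python3 - <<'E'
from tops import *
find()
print(r.sense()['eef_pos'],go(442.3,-217.4,20,np.radians(96.3)))
im,d=vision.grab_frame('wrist'); P=cloud('wrist',d);X,Y,Z=P[...,0],P[...,1],P[...,2]
m=(Z>48)&(Z<62)&(abs(X-442)<45)&(abs(Y+217)<45);print(m.sum(),*longdir(P[m][:,:2]))
E
```

```text
266 [ 441.7 -129.8] [42.6 49.6] 19.4 sat frac 0.0 hue None
on rod [567.1 250.9] [ 56.7 188. ] 77.3 z 109.13673583211903
[ 444.54209085 -209.42641954  130.09522308] (array([-0.77, -0.31, 11.01]), 0.001)
3290 [ 443.18313599 -216.96504211] [42.481746673583984, 50.10287857055664] 6.2827377
```

Emit:
play_rows --steps '[{"delta_pos":[-0.7,-0.3,2],"yaw":0,"jaw":100},{"delta_pos":[-0.7,-0.3,4],"yaw":0,"jaw":100},{"delta_pos":[-0.7,-0.3,7],"yaw":0,"jaw":100},{"delta_pos":[-0.7,-0.3,10],"yaw":0,"jaw":100},{"delta_pos":[-0.7,-0.3,11],"yaw":0,"jaw":100},{"delta_pos":[-0.7,-0.3,11],"yaw":0,"jaw":100},{"delta_pos":[-0.7,-0.3,11],"yaw":0,"jaw":40},{"delta_pos":[-0.7,-0.3,11],"yaw":0,"jaw":40}]'

```text
clock: 21.35
eef_pos: [443.3, -217.2, 21.4]
tcp_rot: [3.14, 0.001, 1.682]
contact_force: [0.4, -0.2, -0.2]
opening: 0.691
grasp_force: 0.0
```

Emit:
play_rows --steps '[{"delta_pos":[0,0,0],"yaw":0,"jaw":40},{"delta_pos":[0,0,0],"yaw":0,"jaw":40},{"delta_pos":[0,0,0],"yaw":0,"jaw":40},{"delta_pos":[0,0,-4],"yaw":0,"jaw":40},{"delta_pos":[0,0,-8],"yaw":0,"jaw":40},{"delta_pos":[0,0,-12],"yaw":0,"jaw":40},{"delta_pos":[0,0,-14],"yaw":0,"jaw":40},{"delta_pos":[0,0,-14],"yaw":0,"jaw":40}]'

```text
clock: 22.15
eef_pos: [444.5, -217.7, 164.0]
tcp_rot: [3.135, 0.004, 1.682]
contact_force: [0.3, -0.3, -1.6]
opening: 0.583
grasp_force: 47.6
```

```bash
python3 - <<'E'
from rp import *
x,y=rodpt(225+60)
print(r.sense()['eef_pos'],go(x,y,160,np.radians(82.7)))
E
```

```text
[ 444.46104001 -217.68919417  164.03082296] (array([26.17, 13.14,  0.4 ]), 0.238)
```

Emit:
play_rows --steps '[{"delta_pos":[26.2,13.2,0],"yaw":0.238,"jaw":40},{"delta_pos":[26.2,13.2,0],"yaw":0.238,"jaw":40},{"delta_pos":[26.2,13.2,0],"yaw":0.238,"jaw":40},{"delta_pos":[26.2,13.2,0],"yaw":0.238,"jaw":40},{"delta_pos":[26.2,13.2,0],"yaw":0.238,"jaw":40},{"delta_pos":[26.2,13.2,0],"yaw":0.238,"jaw":40},{"delta_pos":[26.2,13.2,0],"yaw":0.238,"jaw":40},{"delta_pos":[26.2,13.2,0],"yaw":0.238,"jaw":40}]'

```text
clock: 22.95
eef_pos: [543.9, 59.4, 159.1]
tcp_rot: [-3.14, 0.001, 1.447]
contact_force: [-0.4, -1.6, -0.8]
opening: 0.573
grasp_force: 47.6
```

Emit:
play_rows --steps '[{"delta_pos":[0,0,0],"yaw":0,"jaw":40},{"delta_pos":[0,0,2],"yaw":0,"jaw":40},{"delta_pos":[0,0,4],"yaw":0,"jaw":40},{"delta_pos":[0,0,6],"yaw":0,"jaw":40},{"delta_pos":[0,0,7],"yaw":0,"jaw":40},{"delta_pos":[0,0,7.5],"yaw":0,"jaw":40},{"delta_pos":[0,0,7.5],"yaw":0,"jaw":40},{"delta_pos":[0,0,7.5],"yaw":0,"jaw":40}]'

```text
clock: 23.75
eef_pos: [545.0, 58.1, 85.8]
tcp_rot: [3.141, -0.0, 1.443]
contact_force: [-0.2, -0.0, -1.5]
opening: 0.577
grasp_force: 47.6
```

```bash
python3 - <<'E'
from rp import *
x,y=rodpt(114)
print(r.sense()['eef_pos'],go(x,y,83,np.radians(82.7)))
E
```

```text
[545.04085429  58.06582998  85.8010602 ] (array([17.01,  0.11,  0.28]), -0.0)
```

Emit:
play_rows --steps '[{"delta_pos":[0,0.1,0.3],"yaw":0,"jaw":40},{"delta_pos":[2,0.1,0.3],"yaw":0,"jaw":40},{"delta_pos":[4,0.1,0.3],"yaw":0,"jaw":40},{"delta_pos":[6,0.1,0.3],"yaw":0,"jaw":40},{"delta_pos":[8,0.1,0.3],"yaw":0,"jaw":40},{"delta_pos":[10,0.1,0.3],"yaw":0,"jaw":40},{"delta_pos":[11,0.1,0.3],"yaw":0,"jaw":40},{"delta_pos":[12,0.1,0.3],"yaw":0,"jaw":40}]'

```text
clock: 24.55
eef_pos: [560.9, 177.8, 82.4]
tcp_rot: [3.141, -0.0, 1.444]
contact_force: [0.6, 0.4, -0.7]
opening: 0.581
grasp_force: 47.6
```

Emit:
play_rows --steps '[{"delta_pos":[1.5,0,0],"yaw":0,"jaw":40},{"delta_pos":[3,0,0],"yaw":0,"jaw":40},{"delta_pos":[4,0,0],"yaw":0,"jaw":40},{"delta_pos":[5,0,0],"yaw":0,"jaw":40},{"delta_pos":[5,0,0.3],"yaw":0,"jaw":40},{"delta_pos":[5,0,0.5],"yaw":0,"jaw":40},{"delta_pos":[5,0,0.6],"yaw":0,"jaw":40},{"delta_pos":[5,0,0.6],"yaw":0,"jaw":40}]'

```text
clock: 25.35
eef_pos: [567.1, 227.2, 77.5]
tcp_rot: [3.141, -0.001, 1.443]
contact_force: [-5.6, 2.9, 13.9]
opening: 0.582
grasp_force: 49.4
```

Emit:
play_rows --steps '[{"delta_pos":[0,0,0],"yaw":0,"jaw":40},{"delta_pos":[0,0,0],"yaw":0,"jaw":100},{"delta_pos":[0,0,0],"yaw":0,"jaw":100},{"delta_pos":[0,0,0],"yaw":0,"jaw":100},{"delta_pos":[0,0,0],"yaw":0,"jaw":100},{"delta_pos":[0,0,-3],"yaw":0,"jaw":100},{"delta_pos":[0,0,-7],"yaw":0,"jaw":100},{"delta_pos":[0,0,-11],"yaw":0,"jaw":100}]'

```text
clock: 26.15
eef_pos: [566.6, 226.5, 186.7]
tcp_rot: [-3.14, 0.001, 1.444]
contact_force: [-0.3, -0.3, 0.5]
opening: 1.001
grasp_force: 0.0
```

Emit:
play_rows --steps '[{"delta_pos":[-5,0,-1],"yaw":0,"jaw":100},{"delta_pos":[-10,0,-1],"yaw":0,"jaw":100},{"delta_pos":[-15,0,-1],"yaw":0,"jaw":100},{"delta_pos":[-18,0,-1],"yaw":0,"jaw":100},{"delta_pos":[-20,0,-1],"yaw":0,"jaw":100},{"delta_pos":[-20,0,-1],"yaw":0,"jaw":100},{"delta_pos":[-20,0,-1],"yaw":0,"jaw":100},{"delta_pos":[-20,0,-1],"yaw":0,"jaw":100}]'

```text
clock: 26.95
eef_pos: [541.9, 29.3, 196.1]
tcp_rot: [-3.142, -0.0, 1.444]
contact_force: [0.3, 0.2, -0.1]
opening: 1.001
grasp_force: 0.0
```

```bash
python3 - <<'E'
from tops import *
find()
print(r.sense()['eef_pos'],go(441.8,-129.9,130,np.radians(109.5)))
E
```

```text
266 [ 441.8 -129.8] [42.6 49.8] 19.8 sat frac 0.0 hue None
on rod [575.2 273.5] [ 58.6 139.3] 79.1 z 109.4464614755866
[541.94111972  29.40085409 196.03593841] (array([-17.06,  -7.93,   6.6 ]), -0.466)
```

Emit:
play_rows --steps '[{"delta_pos":[-17.1,-7.9,1],"yaw":-0.466,"jaw":100},{"delta_pos":[-17.1,-7.9,2],"yaw":-0.466,"jaw":100},{"delta_pos":[-17.1,-7.9,4],"yaw":-0.466,"jaw":100},{"delta_pos":[-17.1,-7.9,6],"yaw":-0.466,"jaw":100},{"delta_pos":[-17.1,-7.9,8],"yaw":-0.466,"jaw":100},{"delta_pos":[-17.1,-7.9,9],"yaw":-0.466,"jaw":100},{"delta_pos":[-17.1,-7.9,9],"yaw":-0.466,"jaw":100},{"delta_pos":[-17.1,-7.9,9],"yaw":-0.466,"jaw":100}]'

```text
clock: 27.8
eef_pos: [443.1, -130.4, 106.8]
tcp_rot: [3.141, 0.0, 1.911]
contact_force: [0.1, -0.3, -0.1]
opening: 0.998
grasp_force: 0.0
```

```bash
python3 - <<'E'
from tops import *
im,d=vision.grab_frame('wrist')
im,d=vision.grab_frame('wrist'); P=cloud('wrist',d);X,Y,Z=P[...,0],P[...,1],P[...,2]
m=(Z>48)&(Z<62)&(abs(X-442)<50)&(abs(Y+130)<50);print(m.sum(),*longdir(P[m][:,:2]))
print(r.sense()['eef_pos'],go(442.3,-130,20,np.radians(109.5)))
save(im,'w4.png')
E
```

```text
4130 [ 442.51260376 -129.56111145] [43.134395599365234, 50.09994125366211] 19.740479
[ 443.27966632 -130.5854828   107.2251886 ] (array([ 0.09, -0.07,  8.72]), 0.0)
```

View pics/w4.png

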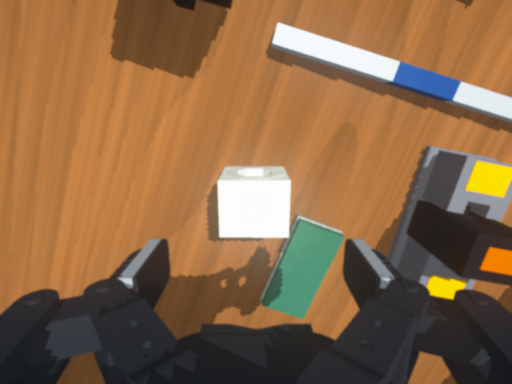

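White is at (254,205) with its holed face turned towards the camera. The green box lies clear of the right finger.

Emit:
play_rows --steps '[{"delta_pos":[0.1,0,2],"yaw":0,"jaw":100},{"delta_pos":[0.1,0,4],"yaw":0,"jaw":100},{"delta_pos":[0.1,0,6],"yaw":0,"jaw":100},{"delta_pos":[0.1,0,8],"yaw":0,"jaw":100},{"delta_pos":[0.1,0,8.7],"yaw":0,"jaw":100},{"delta_pos":[0.1,0,8.7],"yaw":0,"jaw":100},{"delta_pos":[0.1,0,8.7],"yaw":0,"jaw":40},{"delta_pos":[0.1,0,8.7],"yaw":0,"jaw":40}]'

```text
clock: 28.7
eef_pos: [442.3, -130.4, 20.1]
tcp_rot: [3.14, 0.001, 1.91]
contact_force: [-0.1, 0.5, 0.2]
opening: 0.692
grasp_force: 0.0
```

Emit:
play_rows --steps '[{"delta_pos":[0,0,0],"yaw":0,"jaw":40},{"delta_pos":[0,0,0],"yaw":0,"jaw":40},{"delta_pos":[0,0,0],"yaw":0,"jaw":40},{"delta_pos":[0,0,-4],"yaw":0,"jaw":40},{"delta_pos":[0,0,-8],"yaw":0,"jaw":40},{"delta_pos":[0,0,-12],"yaw":0,"jaw":40},{"delta_pos":[0,0,-14],"yaw":0,"jaw":40},{"delta_pos":[0,0,-14],"yaw":0,"jaw":40}]'

```text
clock: 29.5
eef_pos: [443.4, -130.8, 162.5]
tcp_rot: [3.136, 0.004, 1.91]
contact_force: [-0.0, -0.4, -2.3]
opening: 0.579
grasp_force: 48.0
```

```bash
python3 - <<'E'
from rp import *
x,y=rodpt(225+60)
print(r.sense()['eef_pos'],go(x,y,160,np.radians(82.7),[443,-130.5,160,1.911]))
E
```

```text
[ 443.37239359 -130.840846    162.50065989] (array([14.23, 15.97,  0.  ]), 0.468)
```

Emit:
play_rows --steps '[{"delta_pos":[14.2,16,0],"yaw":0.468,"jaw":40},{"delta_pos":[14.2,16,0],"yaw":0.468,"jaw":40},{"delta_pos":[14.2,16,0],"yaw":0.468,"jaw":40},{"delta_pos":[14.2,16,0],"yaw":0.468,"jaw":40},{"delta_pos":[14.2,16,0],"yaw":0.468,"jaw":40},{"delta_pos":[14.2,16,0],"yaw":0.468,"jaw":40},{"delta_pos":[14.2,16,0],"yaw":0.468,"jaw":40},{"delta_pos":[14.2,16,0],"yaw":0.468,"jaw":40}]'

```text
clock: 30.3
eef_pos: [543.9, 56.1, 158.2]
tcp_rot: [-3.14, 0.001, 1.442]
contact_force: [-0.0, 0.8, -1.1]
opening: 0.577
grasp_force: 48.1
```

Emit:
play_rows --steps '[{"delta_pos":[0,0,0],"yaw":0,"jaw":40},{"delta_pos":[0,0,2],"yaw":0,"jaw":40},{"delta_pos":[0,0,4],"yaw":0,"jaw":40},{"delta_pos":[0,0,6],"yaw":0,"jaw":40},{"delta_pos":[0,0,7],"yaw":0,"jaw":40},{"delta_pos":[0,0,7.6],"yaw":0,"jaw":40},{"delta_pos":[0,0,7.6],"yaw":0,"jaw":40},{"delta_pos":[0,0,7.6],"yaw":0,"jaw":40}]'

```text
clock: 31.1
eef_pos: [545.5, 56.7, 83.8]
tcp_rot: [3.141, -0.0, 1.442]
contact_force: [-0.5, 0.3, -2.6]
opening: 0.584
grasp_force: 48.0
```

```bash
python3 - <<'E'
from rp import *
x,y=rodpt(158)
print(r.sense()['eef_pos'],go(x,y,83,np.radians(82.7)))
im,d=vision.grab_frame('wrist'); P=cloud('wrist',d);X,Y,Z=P[...,0],P[...,1],P[...,2]; save(im,'w5.png')
m=(Z>102)&(Z<114)&(X>500)&(X<640)&(Y>130); q=P[m]
if len(q): t=(q[:,:2]-ROOT)@V; print('cassettes on rod s from',-np.percentile(t,[1,99]))
E
```

```text
[545.53653073  56.7497516   83.76981581] (array([12.73,  0.03,  0.08]), -0.002)
```

View pics/w5.png

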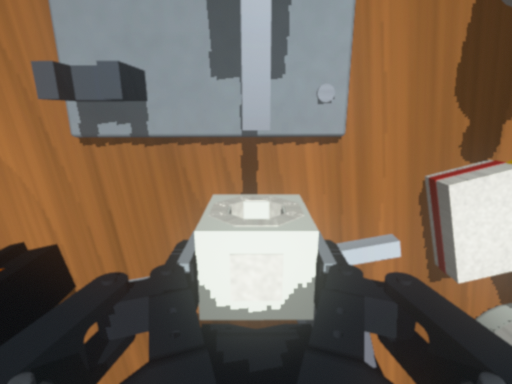

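White at (256,240) is square to the rod at (256,120). Sliding it on.

Emit:
play_rows --steps '[{"delta_pos":[2,0,0],"yaw":0,"jaw":40},{"delta_pos":[4,0,0],"yaw":0,"jaw":40},{"delta_pos":[6,0,0],"yaw":0,"jaw":40},{"delta_pos":[8,0,0],"yaw":0,"jaw":40},{"delta_pos":[10,0,0],"yaw":0,"jaw":40},{"delta_pos":[11.5,0,0],"yaw":0,"jaw":40},{"delta_pos":[12.2,0,0],"yaw":0,"jaw":40},{"delta_pos":[12.7,0,0],"yaw":0,"jaw":40}]'

```text
clock: 31.95
eef_pos: [561.5, 183.3, 83.4]
tcp_rot: [3.141, -0.0, 1.442]
contact_force: [-0.1, -0.3, -1.6]
opening: 0.577
grasp_force: 48.0
```

Emit:
play_rows --steps '[{"delta_pos":[0,0,0],"yaw":0,"jaw":40},{"delta_pos":[0,0,0.3],"yaw":0,"jaw":40},{"delta_pos":[0,0,0.5],"yaw":0,"jaw":40},{"delta_pos":[0,0,0.5],"yaw":0,"jaw":40},{"delta_pos":[0,0,0.5],"yaw":0,"jaw":100},{"delta_pos":[0,0,0.5],"yaw":0,"jaw":100},{"delta_pos":[0,0,0.5],"yaw":0,"jaw":100},{"delta_pos":[0,0,0.5],"yaw":0,"jaw":100}]'

```text
clock: 32.75
eef_pos: [561.6, 182.9, 78.3]
tcp_rot: [3.141, -0.0, 1.442]
contact_force: [0.5, 0.6, 0.2]
opening: 1.002
grasp_force: 0.0
```

Emit:
play_rows --steps '[{"delta_pos":[0,0,-3],"yaw":0,"jaw":100},{"delta_pos":[0,0,-6],"yaw":0,"jaw":100},{"delta_pos":[0,0,-10],"yaw":0,"jaw":100},{"delta_pos":[-4,0,-12],"yaw":0,"jaw":100},{"delta_pos":[-9,0,-12],"yaw":0,"jaw":100},{"delta_pos":[-14,0,-12],"yaw":0,"jaw":100},{"delta_pos":[-16,0,-12],"yaw":0,"jaw":100},{"delta_pos":[-16,0,-12],"yaw":0,"jaw":100}]'

```text
clock: 33.55
eef_pos: [540.4, 21.7, 198.4]
tcp_rot: [3.141, 0.001, 1.439]
contact_force: [1.0, 0.5, 0.5]
opening: 1.001
grasp_force: 0.0
```

```bash
python3 - <<'E'
from tops import *
from rp import *
find(); P=np.load('topl.npy'); im=np.load('toplim.npy')
save(im[150:260,90:300],'rod.png',3)
X,Y,Z=P[...,0],P[...,1],P[...,2]
m=(Z>102)&(Z<116)&(abs(X-ROOT[0]-.127*(Y-ROOT[1]))<35)&(Y>100)&(Y<335); t=-(P[m][:,:2]-ROOT)@V; print('s range',np.percentile(t,[1,99]),np.median(P[m][:,2]))
m=(Z>70)&(Z<95)&(abs(X-604)<45)&(abs(Y+100)<45);print('cap',*longdir(P[m][:,:2]))
m=(Z>30)&(Z<52)&(abs(X-604)<75)&(abs(Y+100)<75);print('dock',*longdir(P[m][:,:2]))
print(r.sense()['eef_pos'],go(604,-101,160,np.radians(99)))
E
```

```text
on rod [571.7 260.3] [ 57.4 166.7] 79.2 z 109.33548144543943
s range [  7.357507 159.532615] 109.33182027855628
cap [ 604.29699707 -100.90747833] [32.10945129394531, 50.76412582397461] 8.821083
dock [ 602.64160156 -101.40316772] [48.546791076660156, 120.68501281738281] -80.660934
[540.75496804  23.15682035 198.36957359] (array([-11.48,   7.9 ,   3.84]), -0.289)
```

View pics/rod.png

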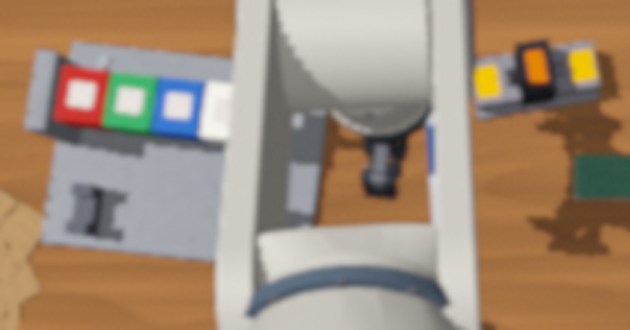

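Emit:
play_rows --steps '[{"delta_pos":[-11.5,7.9,1],"yaw":-0.29,"jaw":100},{"delta_pos":[-11.5,7.9,2],"yaw":-0.29,"jaw":100},{"delta_pos":[-11.5,7.9,3],"yaw":-0.29,"jaw":100},{"delta_pos":[-11.5,7.9,3.8],"yaw":-0.29,"jaw":100},{"delta_pos":[-11.5,7.9,3.8],"yaw":-0.29,"jaw":100},{"delta_pos":[-11.5,7.9,3.8],"yaw":-0.29,"jaw":100},{"delta_pos":[-11.5,7.9,3.8],"yaw":-0.29,"jaw":100},{"delta_pos":[-11.5,7.9,3.8],"yaw":-0.29,"jaw":100}]'

```text
clock: 34.4
eef_pos: [604.6, -98.9, 161.0]
tcp_rot: [3.141, 0.0, 1.733]
contact_force: [-0.1, -0.7, 0.9]
opening: 0.997
grasp_force: 0.0
```

```bash
python3 - <<'E'
from tops import *
im,d=vision.grab_frame('wrist'); P=cloud('wrist',d);X,Y,Z=P[...,0],P[...,1],P[...,2]
m=(Z>74)&(Z<90)&(abs(X-604)<45)&(abs(Y+100)<45);print('cap',m.sum(),*longdir(P[m][:,:2]),np.median(P[m][:,2]))
m=(Z>36)&(Z<50)&(abs(X-604)<75)&(abs(Y+100)<75);print('dock',*longdir(P[m][:,:2]))
print(r.sense()['eef_pos'],r.sense()['tcp_rot'],go(604.3,-101,160,np.radians(99)))
save(im,'w6.png')
E
```

```text
cap 2466 [ 605.24163818 -100.76657104] [32.60394287109375, 50.06182861328125] 8.838783 80.14193764431211
dock [ 605.52496338 -101.15466309] [49.7138671875, 119.91658020019531] -80.696724
[604.59185227 -99.11587451 160.93227082] [3.14054611e+00 2.69867843e-04 1.73295744e+00] (array([-0.18, -0.06,  0.09]), 0.005)
```

View pics/w6.png

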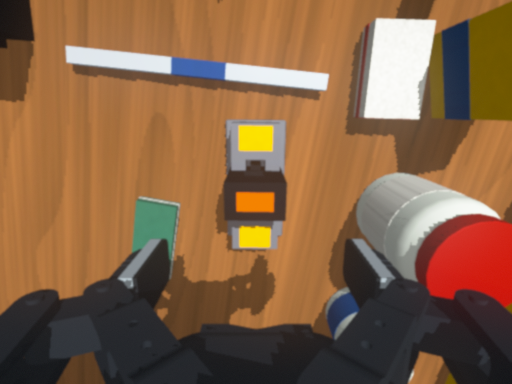

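The wrist view shows the small cap docked at (255,197), between its yellow-topped cheeks. Fingers and tub are clear.

Emit:
play_rows --steps '[{"delta_pos":[-0.2,0,2],"yaw":0.006,"jaw":100},{"delta_pos":[-0.2,0,5],"yaw":0.006,"jaw":100},{"delta_pos":[-0.2,0,8],"yaw":0.006,"jaw":100},{"delta_pos":[-0.2,0,10],"yaw":0.006,"jaw":100},{"delta_pos":[-0.2,0,11.5],"yaw":0.006,"jaw":100},{"delta_pos":[-0.2,0,12.5],"yaw":0.006,"jaw":100},{"delta_pos":[-0.2,0,12.5],"yaw":0.006,"jaw":100},{"delta_pos":[-0.2,0,12.5],"yaw":0.006,"jaw":100}]'

```text
clock: 35.25
eef_pos: [605.2, -102.0, 35.8]
tcp_rot: [3.141, 0.0, 1.726]
contact_force: [-0.4, 0.3, 0.3]
opening: 0.996
grasp_force: 0.0
```

Emit:
play_rows --steps '[{"delta_pos":[0,0,0],"yaw":0,"jaw":80},{"delta_pos":[0,0,0],"yaw":0,"jaw":70},{"delta_pos":[0,0,0],"yaw":0,"jaw":62},{"delta_pos":[0,0,0],"yaw":0,"jaw":58},{"delta_pos":[0,0,0],"yaw":0,"jaw":50},{"delta_pos":[0,0,0],"yaw":0,"jaw":40},{"delta_pos":[0,0,0],"yaw":0,"jaw":40},{"delta_pos":[0,0,0],"yaw":0,"jaw":40}]' --grip_force 45

```text
clock: 36.05
eef_pos: [605.0, -102.1, 35.8]
tcp_rot: [3.141, 0.0, 1.726]
contact_force: [-1.4, 0.2, 6.7]
opening: 0.583
grasp_force: 47.1
```

Emit:
play_rows --steps '[{"delta_pos":[0,0,-0.3],"yaw":0,"jaw":40},{"delta_pos":[0,0,-0.8],"yaw":0,"jaw":40},{"delta_pos":[0,0,-1.5],"yaw":0,"jaw":40},{"delta_pos":[0,0,-2.2],"yaw":0,"jaw":40},{"delta_pos":[0,0,-3],"yaw":0,"jaw":40},{"delta_pos":[0,0,-4],"yaw":0,"jaw":40},{"delta_pos":[0,0,-5],"yaw":0,"jaw":40},{"delta_pos":[0,0,-6],"yaw":0,"jaw":40}]' --grip_force 60

```text
clock: 36.85
eef_pos: [604.8, -102.1, 96.2]
tcp_rot: [3.141, 0.0, 1.726]
contact_force: [0.2, -0.1, -1.3]
opening: 0.578
grasp_force: 62.2
```

Emit:
play_rows --steps '[{"delta_pos":[0,0,-2],"yaw":0,"jaw":40},{"delta_pos":[0,0,-4],"yaw":0,"jaw":40},{"delta_pos":[0,0,-6],"yaw":0,"jaw":40},{"delta_pos":[0,0,-7],"yaw":0,"jaw":40},{"delta_pos":[0,0,-7],"yaw":0,"jaw":40},{"delta_pos":[0,0,-7],"yaw":0,"jaw":40},{"delta_pos":[0,0,-7],"yaw":0,"jaw":40},{"delta_pos":[0,0,-7],"yaw":0,"jaw":40}]'

```text
clock: 37.65
eef_pos: [604.1, -101.9, 164.1]
tcp_rot: [-3.14, -0.001, 1.726]
contact_force: [0.3, 0.0, -0.7]
opening: 0.579
grasp_force: 62.2
```

```bash
python3 - <<'E'
from rp import *
x,y=rodpt(225+50)
print(r.sense()['eef_pos'],go(x,y,160,np.radians(82.7)))
E
```

```text
[ 604.09333738 -101.91497859  164.06231432] (array([17.56, -3.  ,  0.41]), 0.282)
```

Emit:
play_rows --steps '[{"delta_pos":[17.6,-3,0],"yaw":0.282,"jaw":40},{"delta_pos":[17.6,-3,0],"yaw":0.282,"jaw":40},{"delta_pos":[17.6,-3,0],"yaw":0.282,"jaw":40},{"delta_pos":[17.6,-3,1],"yaw":0.282,"jaw":40},{"delta_pos":[17.6,-3,4],"yaw":0.282,"jaw":40},{"delta_pos":[17.6,-3,7],"yaw":0.282,"jaw":40},{"delta_pos":[17.6,-3,8.2],"yaw":0.282,"jaw":40},{"delta_pos":[17.6,-3,8.2],"yaw":0.282,"jaw":40}]'

```text
clock: 38.45
eef_pos: [546.4, 67.0, 81.3]
tcp_rot: [-3.138, 0.001, 1.444]
contact_force: [0.7, -1.3, -1.4]
opening: 0.576
grasp_force: 62.3
```

```bash
python3 - <<'E'
from rp import *
im,d=vision.grab_frame('wrist'); im,d=vision.grab_frame('wrist')
x,y=rodpt(225+50)
print(r.sense()['eef_pos'],go(x,y,82,np.radians(82.7)))
P=cloud('wrist',d);X,Y,Z=P[...,0],P[...,1],P[...,2]; save(im,'w7.png',1.2)
m=(Z>117)&(Z<132)&(Y>0)&(Y<100)&(abs(X-546)<50); print('captop',*longdir(P[m][:,:2]),np.median(P[m][:,2]))
m=(abs(X-TIP[0]-.127*(Y-TIP[1]))<14)&(Z>90)&(Z<101)&(Y>100)&(Y<330)
q=P[m]; c=q.mean(0);vt=np.linalg.svd(q[:,:2]-c[:2])[2];v=vt[0]*np.sign(vt[0][1]);t=(q[:,:2]-c[:2])@v
print("dir",v,"tip",c[:2]+v*t.min(),"z",np.median(q[:,2]))
E
```

```text
[548.39076709  67.03827366  83.59082593] (array([-0.03, -0.1 ,  0.16]), 0.0)
captop [546.39312744  69.1292572 ] [33.24278259277344, 98.67435455322266] -7.211006 127.78100047366343
dir [0.10628915 0.99433526] tip [555.48351574 116.53029941] z 96.96221852123674
```

View pics/w7.png

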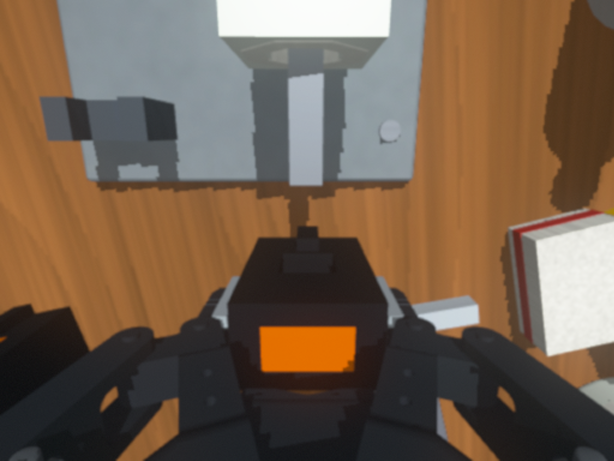

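The cap is held square. Its hole (dark, about (308,262)) faces the rod end at (306,175). Pushing on, gently at the end.

Emit:
play_rows --steps '[{"delta_pos":[0.5,0,0.2],"yaw":0,"jaw":40},{"delta_pos":[1.2,0,0.2],"yaw":0,"jaw":40},{"delta_pos":[2,0,0.2],"yaw":0,"jaw":40},{"delta_pos":[2.8,0,0.2],"yaw":0,"jaw":40},{"delta_pos":[3.6,0,0.2],"yaw":0,"jaw":40},{"delta_pos":[4.4,0,0.2],"yaw":0,"jaw":40},{"delta_pos":[5,0,0.2],"yaw":0,"jaw":40},{"delta_pos":[5,0,0.2],"yaw":0,"jaw":40}]'

```text
clock: 39.35
eef_pos: [554.3, 117.7, 81.1]
tcp_rot: [3.141, -0.0, 1.445]
contact_force: [0.9, 0.7, -2.0]
opening: 0.575
grasp_force: 62.3
```

Emit:
play_rows --steps '[{"delta_pos":[0.1,0,0],"yaw":0,"jaw":40},{"delta_pos":[0.2,0,0],"yaw":0,"jaw":40},{"delta_pos":[0.3,0,0],"yaw":0,"jaw":40},{"delta_pos":[0.4,0,0],"yaw":0,"jaw":40},{"delta_pos":[0.5,0,0],"yaw":0,"jaw":40},{"delta_pos":[0.5,0,0],"yaw":0,"jaw":40},{"delta_pos":[0.5,0,0],"yaw":0,"jaw":40},{"delta_pos":[0.5,0,0],"yaw":0,"jaw":40}]'

```text
clock: 40.15
eef_pos: [554.8, 121.7, 81.1]
tcp_rot: [-3.142, 0.0, 1.444]
contact_force: [-0.0, -0.2, -1.3]
opening: 0.576
grasp_force: 62.3
```

```bash
python3 - <<'E'
from rp import *
x,y=rodpt(218.3)
s=r.sense();print(s['eef_pos'],s['contact_force'],s['wrist_torque'],go(x,y,82,np.radians(82.7)))
E
```

```text
[554.83082817 121.73820588  81.12917559] [-0.01622982 -0.24280649 -1.26279031] [-0.02173688  0.0505565   0.0088149 ] (array([ 0.14, -0.05, -0.09]), 0.0)
```

Emit:
play_rows --steps '[{"delta_pos":[0.05,0,0],"yaw":0,"jaw":40},{"delta_pos":[0.1,0,0],"yaw":0,"jaw":40},{"delta_pos":[0.15,0,0],"yaw":0,"jaw":40},{"delta_pos":[0.2,0,0],"yaw":0,"jaw":40},{"delta_pos":[0.2,0,0],"yaw":0,"jaw":40},{"delta_pos":[0.2,0,0],"yaw":0,"jaw":40},{"delta_pos":[0.2,0,0],"yaw":0,"jaw":40},{"delta_pos":[0.2,0,0],"yaw":0,"jaw":40}]'

```text
clock: 40.95
eef_pos: [555.0, 122.8, 81.1]
tcp_rot: [-3.141, 0.001, 1.444]
contact_force: [-0.2, -7.4, -0.2]
opening: 0.577
grasp_force: 62.3
```

Emit:
play_rows --steps '[{"delta_pos":[0,0,0.1],"yaw":0,"jaw":40},{"delta_pos":[0,0,0.2],"yaw":0,"jaw":40},{"delta_pos":[0,0,0.3],"yaw":0,"jaw":40},{"delta_pos":[0,0,0.4],"yaw":0,"jaw":40},{"delta_pos":[0,0,0.4],"yaw":0,"jaw":40},{"delta_pos":[0,0,0.4],"yaw":0,"jaw":40},{"delta_pos":[0,0,0.4],"yaw":0,"jaw":40},{"delta_pos":[0,0,0.4],"yaw":0,"jaw":40}]'

```text
clock: 41.75
eef_pos: [555.0, 122.9, 77.2]
tcp_rot: [-3.141, 0.001, 1.444]
contact_force: [-1.2, -6.3, 0.6]
opening: 0.576
grasp_force: 62.5
```

Emit:
play_rows --steps '[{"delta_pos":[0,0,0],"yaw":0,"jaw":62},{"delta_pos":[0,0,0],"yaw":0,"jaw":70},{"delta_pos":[0,0,0],"yaw":0,"jaw":100},{"delta_pos":[0,0,0],"yaw":0,"jaw":100},{"delta_pos":[0,0,0],"yaw":0,"jaw":100},{"delta_pos":[0,0,-3],"yaw":0,"jaw":100},{"delta_pos":[0,0,-7],"yaw":0,"jaw":100},{"delta_pos":[0,0,-12],"yaw":0,"jaw":100}]'

```text
clock: 42.55
eef_pos: [553.8, 123.6, 197.0]
tcp_rot: [-3.138, 0.001, 1.444]
contact_force: [1.6, 0.4, 0.9]
opening: 1.006
grasp_force: 0.0
```

Emit:
play_rows --steps '[{"delta_pos":[-4,0,0],"yaw":0,"jaw":100},{"delta_pos":[-8,0,0],"yaw":0,"jaw":100},{"delta_pos":[-12,0,0],"yaw":0,"jaw":100},{"delta_pos":[-14,0,0],"yaw":0,"jaw":100},{"delta_pos":[-14,0,0],"yaw":0,"jaw":100},{"delta_pos":[-14,0,0],"yaw":0,"jaw":100},{"delta_pos":[-14,0,0],"yaw":0,"jaw":100},{"delta_pos":[-14,0,0],"yaw":0,"jaw":100}]'

```text
clock: 43.35
eef_pos: [537.5, -14.1, 197.0]
tcp_rot: [-3.141, -0.0, 1.445]
contact_force: [0.5, -0.1, -0.4]
opening: 0.998
grasp_force: 0.0
```

```bash
python3 - <<'E'
from rp import *
print(r.sense()['eef_pos'])
im,d=vision.grab_frame('wrist'); P=cloud('wrist',d);X,Y,Z=P[...,0],P[...,1],P[...,2]; save(im,'w8.png')
m=(Z>112)&(Z<128)&(Y>85)&(Y<170)&(abs(X-555)<50); q=P[m]; print('captop',len(q))
if len(q)>20:
  c,sz,a=longdir(q[:,:2]);print(c,sz,a,np.median(q[:,2]),'s of cap along from tip',(c-TIP)@V)
im,d=vision.grab_frame('top'); P=cloud('top',d);X,Y,Z=P[...,0],P[...,1],P[...,2]
m=(Z>8)&(Z<22)&(X>395)&(X<670)&(abs(Y+3-.06*(X-534))<16); q=P[m]; print('bar',len(q),longdir(q[:,:2]))
m=(Z>112)&(Z<128)&(Y>85)&(Y<170)&(abs(X-555)<50); q=P[m]; print('captop',len(q))
if len(q)>20:
  c,sz,a=longdir(q[:,:2]);print(c,sz,a,np.median(q[:,2]),'s of cap along from tip',(c-TIP)@V)
E
```

```text
[537.47314691 -14.1087454  197.03335263]
captop 2172
[555.31072998 115.47709656] [15.768030166625977, 49.98562240600586] -7.0941925 120.92251633804895 s of cap along from tip -0.810333391845709
bar 46 (array([488.84890747,  -7.76252699]), [11.802149772644043, 64.49021911621094], np.float32(-1.1337738))
captop 132
[555.73321533 144.39865112] [47.42090606689453, 49.38687515258789] -0.8043518 120.46872838567492 s of cap along from tip 27.931123054687497
```

View pics/w8.png

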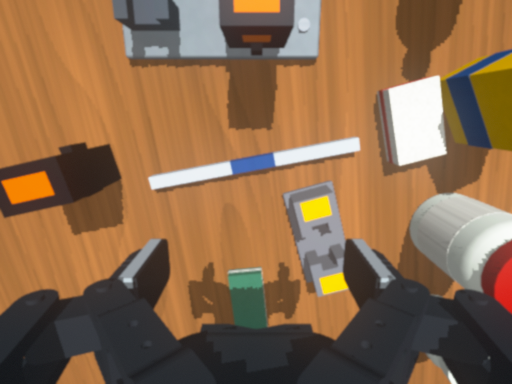

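The cap is on the rod's end, with its −y face 8.7 mm before the tip (expected 8). The bar lies whole in the wrist view from (150,183) to (358,145).

```bash
python3 - <<'E'
from rp import *
im,d=vision.grab_frame('wrist'); P=cloud('wrist',d);X,Y,Z=P[...,0],P[...,1],P[...,2]
m=(Z>9)&(Z<24)&(X>395)&(X<670)&(abs(Y+3-.06*(X-534))<30)
n,lab,st,ce=cv2.connectedComponentsWithStats(m.astype(np.uint8));i=1+st[1:,4].argmax()
q=P[lab==i]; c,sz,a=longdir(q[:,:2]); print('bar',len(q),c,sz,a,np.median(q[:,2]))
T0=P[(Z>8)&(Z<22)&(X>395)&(X<670)]
print(go(c[0],c[1],120,np.radians(a)),go(c[0],c[1],120,np.radians(a+180)),r.sense()['eef_pos'],r.sense()['qpos'][5])
S=ROOT-112.5*V-100*np.array([V[1],-V[0]]);print('bar_seat',S, 'dispenser origin',ROOT-112.5*V)
E
```

```text
bar 2765 [536.48474121  -2.63658142] [14.856026649475098, 240.44345092773438] 3.7793121 13.941274016536624
(array([ 1.15, -0.24,  7.71]), 1.379) (array([ 1.15, -0.24,  7.71]), -1.763) [537.42007503 -14.38602358 197.05599728] 0.09630582277782436
bar_seat [468.7775 240.775 ] dispenser origin [567.9695 228.091 ]
```

Emit:
play_rows --steps '[{"delta_pos":[0.3,0,0],"yaw":1.379,"jaw":50},{"delta_pos":[0.6,-0.1,0],"yaw":1.379,"jaw":50},{"delta_pos":[1.1,-0.2,0],"yaw":1.379,"jaw":50},{"delta_pos":[1.1,-0.2,1],"yaw":1.379,"jaw":50},{"delta_pos":[1.1,-0.2,3],"yaw":1.379,"jaw":50},{"delta_pos":[1.1,-0.2,5],"yaw":1.379,"jaw":50},{"delta_pos":[1.1,-0.2,7],"yaw":1.379,"jaw":50},{"delta_pos":[1.1,-0.2,8],"yaw":1.379,"jaw":50}]'

```text
clock: 44.3
eef_pos: [535.9, -3.5, 115.5]
tcp_rot: [-3.141, 0.002, 0.238]
contact_force: [-0.1, 0.1, 0.0]
opening: 0.498
grasp_force: 0.0
```

```bash
python3 - <<'E'
from rp import *
vision.grab_frame('wrist')
print(r.sense()['eef_pos'],go(536.3,-2.6,3,np.radians(3.7)))
E
```

```text
[535.35503878  -3.54888109 114.53289308] (array([ 0.11, -0.07, 11.15]), 0.164)
```

Emit:
play_rows --steps '[{"delta_pos":[0.1,-0.1,0],"yaw":0.167,"jaw":50},{"delta_pos":[0.1,-0.1,0],"yaw":0.167,"jaw":50},{"delta_pos":[0.1,-0.1,3],"yaw":0.167,"jaw":50},{"delta_pos":[0.1,-0.1,6],"yaw":0.167,"jaw":50},{"delta_pos":[0.1,-0.1,8.5],"yaw":0.167,"jaw":50},{"delta_pos":[0.1,-0.1,9.5],"yaw":0.167,"jaw":50},{"delta_pos":[0.1,-0.1,9.5],"yaw":0.167,"jaw":50},{"delta_pos":[0.1,-0.1,9.5],"yaw":0.167,"jaw":50}]'

```text
clock: 45.15
eef_pos: [538.2, -2.7, 23.0]
tcp_rot: [3.142, -0.001, 0.079]
contact_force: [-0.2, -0.4, -0.2]
opening: 0.498
grasp_force: 0.0
```

```bash
python3 - <<'E'
from rp import *
print(r.sense()['eef_pos'],go(536.3,-2.6,3,np.radians(3.7)))
E
```

```text
[538.22883159  -2.65188812  23.0205726 ] (array([-0.19, -0.02,  2.  ]), 0.014)
```

Emit:
play_rows --steps '[{"delta_pos":[-0.2,0,0.8],"yaw":0.014,"jaw":50},{"delta_pos":[-0.2,0,1.5],"yaw":0.014,"jaw":50},{"delta_pos":[-0.2,0,1.9],"yaw":0.014,"jaw":50},{"delta_pos":[-0.2,0,1.9],"yaw":0.014,"jaw":50},{"delta_pos":[-0.2,0,1.9],"yaw":0.014,"jaw":30},{"delta_pos":[-0.2,0,1.9],"yaw":0.014,"jaw":20},{"delta_pos":[-0.2,0,1.9],"yaw":0.014,"jaw":5},{"delta_pos":[-0.2,0,1.9],"yaw":0.014,"jaw":5}]'

```text
clock: 45.95
eef_pos: [535.7, -2.9, 3.5]
tcp_rot: [3.142, -0.0, 0.063]
contact_force: [-1.0, -1.1, 4.2]
opening: 0.144
grasp_force: 59.2
```

Emit:
play_rows --steps '[{"delta_pos":[0,0,0],"yaw":0,"jaw":5},{"delta_pos":[0,0,0],"yaw":0,"jaw":5},{"delta_pos":[0,0,0],"yaw":0,"jaw":5},{"delta_pos":[0,0,-1],"yaw":0,"jaw":5},{"delta_pos":[0,0,-3],"yaw":0,"jaw":5},{"delta_pos":[0,0,-6],"yaw":0,"jaw":5},{"delta_pos":[0,0,-9],"yaw":0,"jaw":5},{"delta_pos":[0,0,-12],"yaw":0,"jaw":5}]'

```text
clock: 46.75
eef_pos: [535.1, -2.8, 124.6]
tcp_rot: [-3.142, 0.0, 0.063]
contact_force: [0.6, 0.1, -1.9]
opening: 0.142
grasp_force: 58.6
```

```bash
python3 - <<'E'
from rp import *
vision.grab_frame('wrist')
print(r.sense()['eef_pos'],r.sense()['opening'],go(468.8,240.8,130,np.radians(82.7)))
E
```

```text
[537.86890024  -2.85166856 129.18419885] 0.14102363058428952 (array([ -5.36, -24.75,  -0.08]), -1.381)
```

Emit:
play_rows --steps '[{"delta_pos":[0,0,-3],"yaw":0,"jaw":5},{"delta_pos":[-5.4,-5,-6],"yaw":-1.381,"jaw":5},{"delta_pos":[-5.4,-10,-6],"yaw":-1.381,"jaw":5},{"delta_pos":[-5.4,-15,-6],"yaw":-1.381,"jaw":5},{"delta_pos":[-5.4,-20,-6],"yaw":-1.381,"jaw":5},{"delta_pos":[-5.4,-24.7,-6],"yaw":-1.381,"jaw":5},{"delta_pos":[-5.4,-24.7,-6],"yaw":-1.381,"jaw":5},{"delta_pos":[-5.4,-24.7,-6],"yaw":-1.381,"jaw":5}]'

```text
clock: 47.6
eef_pos: [465.6, 243.2, 183.4]
tcp_rot: [3.142, -0.001, 1.122]
contact_force: [1.6, 0.4, -1.5]
opening: 0.144
grasp_force: 59.0
```

```bash
python3 - <<'E'
from rp import *
vision.grab_frame('wrist')
s=r.sense();print(s['eef_pos'],s['tcp_rot'],go(468.8,240.8,130,np.radians(82.7)))
E
```

```text
[465.57763166 241.79962579 183.26199669] [-3.14156171e+00 -1.09915725e-04  1.13108561e+00] (array([0.05, 0.33, 5.33]), -0.312)
```

Emit:
play_rows --steps '[{"delta_pos":[0,0.3,0],"yaw":-0.312,"jaw":5},{"delta_pos":[0,0.3,0],"yaw":-0.312,"jaw":5},{"delta_pos":[0,0.3,1],"yaw":-0.312,"jaw":5},{"delta_pos":[0,0.3,4],"yaw":-0.312,"jaw":5},{"delta_pos":[0,0.3,7],"yaw":-0.312,"jaw":5},{"delta_pos":[0,0.3,9],"yaw":-0.312,"jaw":5},{"delta_pos":[0,0.3,10],"yaw":-0.312,"jaw":5},{"delta_pos":[0,0.3,10],"yaw":-0.312,"jaw":5}]'

```text
clock: 48.45
eef_pos: [467.8, 238.2, 81.7]
tcp_rot: [-3.139, 0.002, 1.421]
contact_force: [0.9, -0.5, -1.2]
opening: 0.143
grasp_force: 59.0
```

```bash
python3 - <<'E'
from rp import *
im,d=vision.grab_frame('wrist'); im,d=vision.grab_frame('wrist')
s=r.sense();print(s['eef_pos'],s['tcp_rot'],go(468.8,240.8,39,np.radians(82.7)))
P=cloud('wrist',d);X,Y,Z=P[...,0],P[...,1],P[...,2]; save(im,'w9.png',1.2)
b=s['eef_pos'][2]
m=(Z>b+2)&(Z<b+22)&(abs(X-468.8-.128*(Y-240.8))<20)&(abs(Y-240)<140); q=P[m];
print('bar',m.sum(),longdir(q[:,:2]),np.median(q[:,2]))
q=q[q[:,1]>260]; 
if len(q)>50: print('bar mid x offset from seat line',np.median((q[:,:2]-[468.8,240.8])@np.array([V[1],-V[0]])))
for y0 in (1,-1):
    cpt=np.array([468.8,240.8])+90*y0*V
    m=(Z>40)&(Z<58)&(abs(X-cpt[0])<40)&(abs(Y-cpt[1])<20); q=P[m]
    if len(q)>50: t=(q[:,:2]-[468.8,240.8])@np.array([V[1],-V[0]]); print('support',y0,len(q),np.percentile(t,[1,25,50,75,99]).round(1),longdir(q[:,:2]), np.percentile((q[:,:2]-[468.8,240.8])@V,[1,99]))
E
```

```text
[469.19859544 238.9734372   83.55487572] [ 3.14119977e+00 -2.85656296e-04  1.42269623e+00] (array([ 0.17, -0.07,  4.46]), -0.021)
bar 10581 (array([477.35910034, 270.96218872]), [37.35213851928711, 155.34934997558594], np.float32(74.58374)) 94.1003476278631
bar mid x offset from seat line 3.0966679593137973
support 1 1905 [-22.6 -16.6 -10.8  18.9  24.9] (array([481.73086548, 332.84606934]), [20.329164505004883, 48.22261047363281], np.float32(-7.201233)) [ 82.83484042 102.65615777]
support -1 110 [-13.9 -12.5 -11.1   7.6  14.9] (array([459.24966431, 160.84187317]), [9.437849998474121, 28.848127365112305], np.float32(-5.511841)) [-85.4707777  -76.15608925]
```

View pics/w9.png

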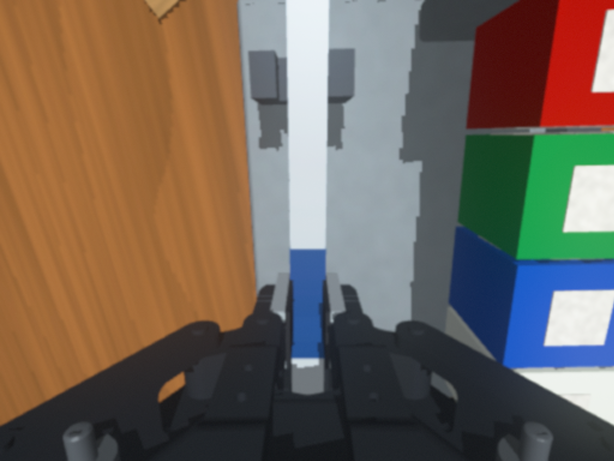

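Wrist view: the bar lies over the notch of the far support at (303,75), yawed about 1° off. I am correcting yaw and along-rod position while lowering.

Emit:
play_rows --steps '[{"delta_pos":[0.4,0,0],"yaw":-0.021,"jaw":5},{"delta_pos":[0.4,0,0],"yaw":-0.021,"jaw":5},{"delta_pos":[0.4,0,0.5],"yaw":-0.021,"jaw":5},{"delta_pos":[0.4,0,1],"yaw":-0.021,"jaw":5},{"delta_pos":[0.4,0,1.5],"yaw":-0.021,"jaw":5},{"delta_pos":[0.4,0,2],"yaw":-0.021,"jaw":5},{"delta_pos":[0.4,0,2],"yaw":-0.021,"jaw":5},{"delta_pos":[0.4,0,2],"yaw":-0.021,"jaw":5}]'

```text
clock: 49.35
eef_pos: [469.3, 242.8, 62.9]
tcp_rot: [-3.141, 0.0, 1.446]
contact_force: [0.1, 0.4, -1.7]
opening: 0.146
grasp_force: 59.0
```

```bash
python3 - <<'E'
from rp import *
im,d=vision.grab_frame('wrist')
s=r.sense();print(s['eef_pos'],s['tcp_rot'],go(470,243,39.5,np.radians(82.7)))
P=cloud('wrist',d);X,Y,Z=P[...,0],P[...,1],P[...,2]
N=np.array([V[1],-V[0]]);S=np.array([468.8,240.8]);t=(P[...,:2]-S)@N;l=(P[...,:2]-S)@V
b=s['eef_pos'][2]
for a in (40,60,75):
    m=(abs(l-a)<8)&(abs(t)<20)&(Z>b+4)&(Z<b+20); print('bar at',a,m.sum(),np.percentile(t[m],[3,97]).round(1),np.median(Z[m]).round(1))
m=(abs(l-92)<6)&(abs(t)<30)&(Z>46)&(Z<b-6);print('sup',np.percentile(t[m],[2,98]).round(1), 'notch edges', t[m&(t<0)].max(), t[m&(t>0)].min())
E
```

```text
[469.40562834 242.85312354  63.03905038] [-3.14143268e+00  1.35617387e-04  1.44574901e+00] (array([0.02, 0.06, 2.35]), 0.002)
bar at 40 1010 [-5.2  8. ] 73.5
bar at 60 1141 [-5.4  7.9] 73.4
bar at 75 1249 [-5.3  7.8] 73.5
sup [-22.8  24.2] notch edges -11.142467757727326 12.629166303813061
```

Emit:
play_rows --steps '[{"delta_pos":[0,0,0.5],"yaw":0,"jaw":5},{"delta_pos":[0,0,1],"yaw":0,"jaw":5},{"delta_pos":[0,0,1.5],"yaw":0,"jaw":5},{"delta_pos":[0,0,1.9],"yaw":0,"jaw":5},{"delta_pos":[0,0,2.1],"yaw":0,"jaw":5},{"delta_pos":[0,0,2.2],"yaw":0,"jaw":5},{"delta_pos":[0,0,2.3],"yaw":0,"jaw":5},{"delta_pos":[0,0,2.3],"yaw":0,"jaw":5}]'

```text
clock: 50.2
eef_pos: [469.4, 242.9, 40.1]
tcp_rot: [3.142, -0.0, 1.446]
contact_force: [0.3, -0.2, -1.1]
opening: 0.139
grasp_force: 59.0
```

Emit:
play_rows --steps '[{"delta_pos":[0,0,0],"yaw":0,"jaw":5},{"delta_pos":[0,0,0],"yaw":0,"jaw":20},{"delta_pos":[0,0,0],"yaw":0,"jaw":40},{"delta_pos":[0,0,0],"yaw":0,"jaw":50},{"delta_pos":[0,0,0],"yaw":0,"jaw":50},{"delta_pos":[0,0,0],"yaw":0,"jaw":50},{"delta_pos":[0,0,0],"yaw":0,"jaw":50},{"delta_pos":[0,0,0],"yaw":0,"jaw":50}]'

```text
clock: 51.0
eef_pos: [469.4, 242.8, 40.1]
tcp_rot: [-3.142, 0.0, 1.446]
contact_force: [0.1, -0.8, -0.1]
opening: 0.498
grasp_force: 0.0
```

Emit:
play_rows --steps '[{"delta_pos":[0,0,-2],"yaw":0,"jaw":50},{"delta_pos":[0,0,-4],"yaw":0,"jaw":50},{"delta_pos":[0,0,-7],"yaw":0,"jaw":50},{"delta_pos":[0,0,-11],"yaw":0,"jaw":50},{"delta_pos":[0,0,-15],"yaw":0,"jaw":50},{"delta_pos":[-5,0,-19],"yaw":0,"jaw":50},{"delta_pos":[-10,0,-19],"yaw":0,"jaw":50},{"delta_pos":[-15,0,-19],"yaw":0,"jaw":50}]'

```text
clock: 51.8
eef_pos: [452.6, 104.6, 231.6]
tcp_rot: [3.138, -0.001, 1.448]
contact_force: [0.4, -0.8, 0.2]
opening: 0.503
grasp_force: 0.0
```

Emit:
play_rows --steps '[{"delta_pos":[-5,0,0],"yaw":0,"jaw":50},{"delta_pos":[-10,0,0],"yaw":0,"jaw":50},{"delta_pos":[-15,0,0],"yaw":0,"jaw":50},{"delta_pos":[-20,0,0],"yaw":0,"jaw":50},{"delta_pos":[-20,0,0],"yaw":0,"jaw":50},{"delta_pos":[-20,0,0],"yaw":0,"jaw":50},{"delta_pos":[-20,0,0],"yaw":0,"jaw":50},{"delta_pos":[-20,0,0],"yaw":0,"jaw":50}]'

```text
clock: 52.6
eef_pos: [427.4, -91.7, 229.8]
tcp_rot: [-3.141, -0.0, 1.448]
contact_force: [0.2, -0.2, 0.2]
opening: 0.502
grasp_force: 0.0
```

```bash
python3 - <<'E'
from rp import *
im,d=vision.grab_frame('top'); P=cloud('top',d);X,Y,Z=P[...,0],P[...,1],P[...,2]; save(im[150:260,90:240],'fin.png',4)
N=np.array([V[1],-V[0]]);t=(P[...,:2]-TIP)@N;l=(P[...,:2]-TIP)@V
m=(abs(t+100)<14)&(Z>40)&(Z<60)&(abs(l-112)<150); 
for a in (-1,1):
  k=m&(np.sign(l-112)==a)&(abs(abs(l-112)-90)>14); print('bar half',a,k.sum(),'t',np.median(t[k])+100,'z',np.median(Z[k]))
k=m&(Z>42); print('extent l-112.5',np.percentile(l[k]-112.5,[0.5,99.5]))
m=(abs(t)<35)&(Z>100)&(Z<130)&(l<215)&(l>-30)
for a in range(-10,215,12):
  k=m&(abs(l-a)<6); print(a,k.sum(),np.median(t[k]).round(1) if k.any() else '',np.median(Z[k]).round(1) if k.any() else '',end=' | ')
k=m&(Z>116)&(l<60);print('\ncap',np.percentile(l[k],[2,98]),np.percentile(t[k],[2,98]))
E
```

```text
bar half -1 171 t 0.6698498041494503 z 49.12176542019188
bar half 1 165 t 0.10628021838918755 z 49.65858939370014
extent l-112.5 [-118.91028005  118.8774383 ]
-10 50 1.0 118.8 | 2 84 -1.3 120.5 | 14 84 -0.4 120.3 | 26 28 0.1 120.6 | 38 0   | 50 80 -0.6 109.1 | 62 83 -1.1 109.4 | 74 80 -2.2 109.9 | 86 78 0.6 109.2 | 98 82 -2.6 109.1 | 110 84 -1.1 109.3 | 122 79 0.1 109.6 | 134 81 -2.9 108.7 | 146 83 -0.2 109.2 | 158 76 -2.4 109.4 | 170 81 -1.6 109.0 | 182 85 1.6 108.4 | 194 80 -1.8 109.8 | 206 79 -0.6 109.3 | 
cap [-8.40152841 22.86777528] [-23.47985995  24.26927441]
```

View pics/fin.png

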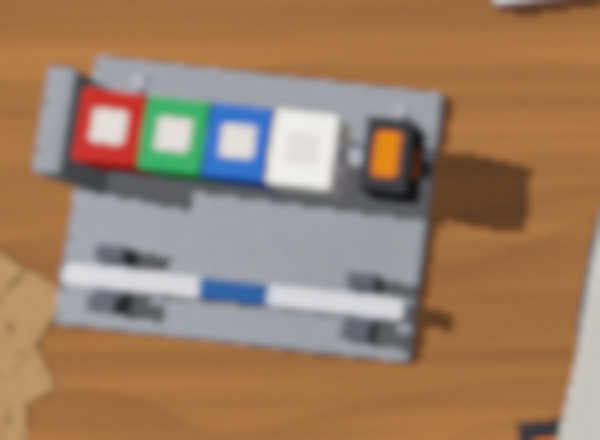

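The final view shows red, green, blue and white on the rod and the cap home, its centre about 7 mm past the tip. The bar lies centred in both notches at (232,290). Handing in.

```bash
python3 -c "
from rig import r
print(r.sign_off())"
```

```text
the job is handed in; nothing more can be done
None
```

The dispenser is loaded and the job is handed in at about 53 s: red, green, blue and white are on the rod (yellow was absent), the small end cap is fully on, and the tear bar lies centred in both notches; `sign_off` returned no verdict.

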